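# Index the punched pie plate one hole on

### The arm

A 6-joint arm with a two-finger parallel gripper is mounted at the origin on the work surface. World frame = base frame: x ahead of the robot, y to its left, z up, the work surface at z = 0. Lengths are in mm, angles in rad, forces in N, time in s.
With the tool pointing down it reaches from about 275 to 750 mm from the base axis. Payload 10.2 kg.
Tool frame: the origin (TCP) lies midway between the tips of the shut fingers; the grasp point (between the pads) lies 19 mm behind it (ctrl.grip_depth is the distance from the TCP to the grasp point, in mm); y points along the fingers, x is the direction in which the jaws open and shut, and the axes are right-handed (so a half turn about y gives the same grasp; the last joint's range is limited). The gripper opens to 85 mm and grips with 20 to 120 N. Pads are 22 mm wide; open, the fingers measure 114 mm over their backs; the gripper's body (76 mm by 85 mm) begins 54 mm behind the grasp point. The pads swing forward as they close: fully open they stand 13 mm farther back than shut.
Start: joints at [-1.333, 0.313, 1.498, -0, 1.331, -0.223], TCP at [233.438, -470.253, 231.294] pointing down, gripper open.
Joint ranges: [-2.94, 2.94], [-0.97, 2.17], [0.19, 2.56], [-1.23, 4.37], [0.02, 3.11], [-2.88, 2.88]. Speed limits (rad/s): [2.39, 2.39, 3.01, 3.14, 3.14, 3.14].

### API

Orientations are given as a unit quaternion [w, x, y, z].
In Python, from rig import ctrl gives the robot as it stands. The module is installed in compiled form; this text tells all that it offers.
- The arm moves only by the tool drive_tool, never from a script. Its arguments are lists of equal length, an entry for each row: "gripper": the closure, from 0 (fully open) to 1 (shut); "offset": the shift along the tool's x, y, z in m, a list of three; "turn": the turn about the tool's y in degrees. In form: {"gripper": [gripper, ...], "offset": [[tx, ty, tz], ...], "turn": [turn, ...]}. A call has 1 to 20 rows; each row shifts and turns the commanded pose from where the row before left it, along the tool's axes as they then stand; what a row does not reach is not made up. A row lasts 1/12 s, in which the tool goes at most 41.7 mm and 7.16 degrees, less where a joint would pass 70% of its speed; a pose out of reach is approached as far as the arm can. A call is refused whole if a number of a shift passes 0.0417 or a number of a turn 7.16, either way. A call with a gripper value outside its range is refused whole. The fingers move at their own pace and stop on an object; "force" is the grip in N (left out, the last holds). Time passes only in rows, so rows that do not move let the fingers close. It gives the time, the measured TCP pose, the force and the opening at its end, in the units of the state.
- ctrl.sense(): the state, without advancing time (a new reading comes with each control period).
- ctrl.capture(name): name is "scene" or "top"; returns (picture, depth): 384x512x3 uint8, red, green, blue; 384x512 float32, mm along the optical axis (not along the pixel's ray), 0 where there is no reading.
- ctrl.camera_params(name): a dict with "fovy" (degrees; the focal length in pixels is half the picture's height over the tangent of half this angle, whatever the lens; pixels are square), "cx", "cy" (the principal point, pixels), "view" (4x4, takes a point from world to camera coordinates). Camera axes: x right, y down, z forward; pixel columns grow to the right and rows downward; lengths in mm; the calibration is good to about 2 mm. A picture is of the moment at which its call begins. camera_params takes no time and is no camera call.
- ctrl.finish_job(): hands the job in, once; it reports no verdict.
Trained networks look in the newest picture that a camera, given by its name, has taken for a name from the list of things; names that differ only in an ending like _2 or _b are one class to them, and where a whole thing is asked for, a point or a joint stands for the part that bears it (a point fixed in the world has none). Each returns a list of dicts, best first, with "score" (0 to 1); they miss things now and then, are a little off and sometimes report something else, mostly with a low value. They report only what shows in the picture. A call takes as long as a camera call.
- ctrl.boxes_of(camera, query): "centre" ([x, y, z] in mm, in the coordinates of the camera as it stood for that picture, good to about 4 mm: the middle of the surface that is visible of it).
- ctrl.regions_of(camera, query): "mask" (384x512 bool, what is visible of it).
- ctrl.pinpoint(camera, query): "centre" ([x, y, z] in mm, in the coordinates of the camera as it stood for that picture, good to about 4 mm: a listed point, or the origin of a listed thing).
The state is a dict: "time_s": time; "joints": joint angles; "dq": joint speeds; "tau": joint torques, N m; "eef_pos": TCP position; "ee_rot": TCP orientation; "force": force on the tool from outside, world axes, zero at the start; "wrist_torque": the same for the moment, N m; "grip_width": opening from 0.0 (shut) to 1.0 (fully open).
Only numpy, scipy, OpenCV 4.12 (cv2) and the standard library are available. Lean on these libraries where they do the work, as an engineer would, in place of code of your own. Each camera call takes 0.05 s, during which the arm holds its last target.

### The job

The pie plate on the upright worm-drive indexing table is to go on to its next hole. With the red-knobbed clamp lever slack, as it was left, wind the handwheel by its handle, lightly gripped, until the red dot on the plate's wall stands squarely at the steel pointer. Then swing the lever clockwise until you feel the clamp bite, nip it up firmly with about 15 N at the knob without straining it, and let go, leaving the plate itself and the other things on the slab alone.

Things in the scene. Friction and masses are not known exactly. Their poses are not given: they have to be found in the camera images.
- rotary: Green cast-iron indexing table standing upright, bolted down: base 115 x 180 mm, round casting 124 mm across, 157 mm high. Origin under its centre on the slab; x along the faceplate's level axis, towards the pie plate; z up. In its frame: faceplate axis 95 mm up, upright worm shaft at y = -68 mm, upright clamp screw at x = y = 0.
- handle_grip (a point): Grip point of the handwheel's black handle: an upright cylinder, 18 mm across, 46 mm tall (20 mm of it above this point), that revolves freely on its pin, 38 mm from the worm shaft's axis. Winding takes about 3 to 5 N here. Pinch it with no more than 30 N and do not drag it sideways: follow its circle by feel.
- wheel_axis (a point): On the upright worm shaft's axis, at the height of handle_grip. The handwheel, 94 mm across, turns about it with no end stop; its top face is 28 mm below. Clockwise from above carries the plate's top towards the handwheel: 40 turns for one of the plate (9 degrees a turn), so the red dot needs some 2.5 to 4 turns clockwise.
- lever_knob (a point): Grip point of the clamp lever's red knob: an upright cylinder, 20 mm across, 36 mm tall (16 mm of it above this point), fixed on the lever's end 75 mm from the clamp screw's axis. The round lever, 11 mm thick, lies 18 mm below. Clockwise from above tightens. It starts slack, swings with 5 to 9 N at the knob and stays where it is left.
- pivot (a point): On the clamp screw's upright axis, at the height of lever_knob. How far the slack lever swings before the clamp bites (3 to 80 mm at the knob) differs each time and shows nowhere: it must be felt. From there the force at the knob, square to the lever, rises by 2 to 4 N per mm; 15 N is firm, over 20 N strains it. Let go, it springs back a few mm and holds.
- red_dot (a point): Centre of the red dot, 8 mm across, on the outside of the pie plate's sloping wall: the next of ten hole places, 36 degrees apart, on a circle of 52.5 mm radius about the faceplate axis. Punched holes are black dots, places still to come small grey specks. It starts 22 to 37 degrees before the pointer.
- pointer (a point): The spot on the plate's wall at the top of that same circle, marked by the fixed flat steel pointer that reaches over the plate's lip from the casting: the pointer's tip hangs 10 mm straight above it. The red dot belongs here.
- face: The 102 mm steel faceplate with its drum inside the casting; it carries former and plate. Origin on its level axis at the casting's centre, x along the axis.
- plate: The small aluminium pie plate, 132 mm across the lip, 24 mm deep, thin and easily dented, clamped mouth inwards on a wooden former by a brass nut; turns with the faceplate. Origin on the faceplate axis.
- plug: Brass plug hidden in the casting, which the clamp lever presses on the faceplate's drum; what it presses with is the clamping force: 0 when slack, 80 to 100 N once 15 N have been put on the knob and it is let go.
- yellow_box: Yellow plastic box with a hinged flip-top lid, 140 x 200 x 90 mm, bystander; origin under its centre.
- mallet: Wooden mallet lying on the slab, bystander; origin on the slab under the middle of its head (115 mm long, 72 mm across), handle 240 mm towards its -x.
- punch_tin: Flat open tin, 85 x 170 x 24 mm, with steel punches, bystander; origin under its centre.
- coaster: Blue and white ceramic tile coaster, 100 x 100 x 8 mm, bystander; origin under its centre.
- mug: White mug, 80 mm across, 90 mm tall, on the coaster, bystander; origin under its centre.
- spare_plate: Spare small pie plate, 132 mm across, 24 mm tall, bystander; origin under its centre.
- rivet_jar: Amber jar, 64 mm across, 85 mm tall, bystander; origin under its centre.
- wheel: The handwheel with its handle; origin on its axis, at the underside of its 8 mm thick rim.

How it is judged:
By the outcome, as a careful person would: the job done as asked, in the order asked, and still so for the second after the job is handed in, with the robot touching nothing.
It also fails if it takes over 72 s, if anything falls off the work surface, if the arm or the gripper's body presses on something with over 40 N, if the wrist force passes 120 N, or if a joint passes its speed limit or range.

## Working session

There is one attempt and no reset: what is moved stays moved. The work goes in short steps, Python scripts to look and compute and a tool call to move; the robot and the scene stay as the last step left them, time stands still between calls to the robot, and variables do not carry over. Pictures are saved under pics/ and viewed, and the job is handed in when it is done.

Besides the shell and the picture viewer there is one more tool, called after "Request:" in YAML: its name, and indented under it one key for each argument. drive_tool: Moves the arm, as the interface text tells. Its arguments: {"type":"object","properties":{"gripper":{"type":"array","items":{"type":"number"}},"offset":{"type":"array","items":{"type":"array","items":{"type":"number"}}},"turn":{"type":"array","items":{"type":"number"}},"force":{"type":"number"}},"required":["gripper","offset","turn"]}

```bash
mkdir -p pics; ls
cat > h.py <<'E'
from rig import ctrl
import numpy as np, cv2
def cap(cam,fn=None):
    p,d=ctrl.capture(cam)
    if fn: cv2.imwrite('pics/'+fn,cv2.cvtColor(p,cv2.COLOR_RGB2BGR))
    return p,d
def w(cam,c):
    V=np.array(ctrl.camera_params(cam)['view']); return (np.linalg.inv(V)@np.r_[c,1])[:3]
def pix(cam,P):
    k=ctrl.camera_params(cam);V=np.array(k['view']);c=(V@np.r_[P,1])[:3];f=192/np.tan(np.radians(k['fovy']/2))
    return np.array([k['cx']+f*c[0]/c[2],k['cy']+f*c[1]/c[2]])
E
python3 - <<'E'
from h import *
np.set_printoptions(precision=1,suppress=True)
for c in ['scene','top']:
    cap(c,c+'0.png')
    for q in ['rotary','handle_grip','wheel_axis','lever_knob','pivot','red_dot','pointer','wheel','plate','face']:
        r=ctrl.pinpoint(c,q)
        for x in r[:2]: print(c,q,round(x['score'],2),w(c,x['centre']),pix(c,w(c,x['centre'])))
s=ctrl.sense();print(s)
E
```

```text
pics
scene rotary 0.77 [557.4  61.3  -3. ] [276.5 221.6]
scene wheel_axis 0.85 [581.4  -4.8 228. ] [266.3 179.4]
scene wheel_axis 0.63 [339.5 280.7  -1.3] [287.  158.5]
scene lever_knob 0.54 [518.2 125.5 199. ] [288.5 157.3]
scene pivot 0.71 [559.   64.  201.1] [280.8 172.5]
scene pivot 0.51 [578.7  -1.9 190.5] [266.2 188.6]
scene pointer 0.73 [626.2  76.7 144.9] [298.2 198.6]
scene pointer 0.64 [606.3  20.6 227.4] [279.6 181. ]
scene wheel 0.93 [576.3  -4.6 186.7] [264.9 189.5]
scene wheel 0.18 [564.   62.6  97.4] [279.7 199.9]
scene plate 0.89 [563.   64.5  96. ] [279.9 199.8]
scene face 0.74 [562.5  64.2  95.9] [279.8 199.7]
top rotary 0.6 [561.5  63.4  -2.3] [246.6 192.8]
top handle_grip 0.52 [ 380.7 -295.1   -0.1] [344.5 238.9]
top handle_grip 0.45 [611.3  19.9 225.8] [256.6 164.5]
top wheel_axis 0.67 [580.7  -2.  226.7] [263.4 173.3]
top lever_knob 0.62 [518.3 124.9 198.4] [225.8 194.2]
top pivot 0.87 [557.6  64.4 199.3] [243.8 182.3]
top pivot 0.38 [ 563.1 -353.5    4.8] [357.8 189.8]
top red_dot 0.69 [617.6 110.7 140.3] [231.2 169.4]
top pointer 0.75 [627.7  81.6 149.3] [239.3 165.8]
top wheel 0.9 [577.5  -2.3 189.6] [263.6 176.8]
top wheel 0.18 [609.7  20.4 227.5] [256.5 164.9]
top face 0.76 [560.6  62.9  99.3] [245.5 187.5]
top face 0.38 [555.2 404.9   0.2] [156.  196.1]
{'time_s': 1.1, 'joints': array([-1.3,  0.3,  1.5, -0. ,  1.3, -0.2]), 'dq': array([ 0.,  0.,  0.,  0., -0.,  0.]), 'tau': array([  0. , -41.2, -26. ,  -0. ,   0. ,   0. ]), 'eef_pos': array([ 233.4, -470.2,  231.3]), 'ee_rot': array([ 0.6, -0.6,  0.4, -0.4]), 'force': array([-0.4, -0. ,  0.2]), 'wrist_torque': array([ 0. , -0.1,  0. ]), 'grip_width': 1.002954720774751}
```

Run:
```python
import cv2,numpy as np
a=cv2.imread('pics/scene0.png');b=cv2.imread('pics/top0.png')
cv2.imwrite('pics/s1.png',cv2.resize(a[110:290,180:420],None,fx=3.3,fy=3.3,interpolation=3))
cv2.imwrite('pics/t1.png',cv2.resize(b[110:270,160:370],None,fx=3.7,fy=3.7,interpolation=3))
from rig import ctrl
print(ctrl.sense()['ee_rot'].tolist(), ctrl.camera_params('scene'),ctrl.camera_params('top'),ctrl.grip_depth)
```

```text
[0.600989325310545, -0.6009560202259311, 0.37261896575573594, -0.37258394889757634] {'fovy': 45.80400256224806, 'cx': 257.99369948603737, 'cy': 191.81453032770727, 'view': array([[ 5.94864945e-01,  8.03673664e-01,  1.56313615e-02,
        -3.23247006e+02],
       [ 5.64644115e-01, -4.03940894e-01, -7.19728266e-01,
        -1.99244406e+02],
       [-5.72112507e-01,  4.36967272e-01, -6.94079882e-01,
         1.70610087e+03],
       [ 0.00000000e+00,  0.00000000e+00,  0.00000000e+00,
         1.00000000e+00]])} {'fovy': 43.64928068782764, 'cx': 259.00382384278106, 'cy': 191.94327376112574, 'view': array([[-1.70818014e-02, -9.99717738e-01, -1.65123063e-02,
         2.61689424e+01],
       [-9.80605352e-01,  1.99755833e-02, -1.94972102e-01,
         5.51997983e+02],
       [ 1.95246912e-01,  1.28615812e-02, -9.80669783e-01,
         1.69371070e+03],
       [ 0.00000000e+00,  0.00000000e+00,  0.00000000e+00,
         1.00000000e+00]])} 18.700000000000003
```

View pics/scene0.png

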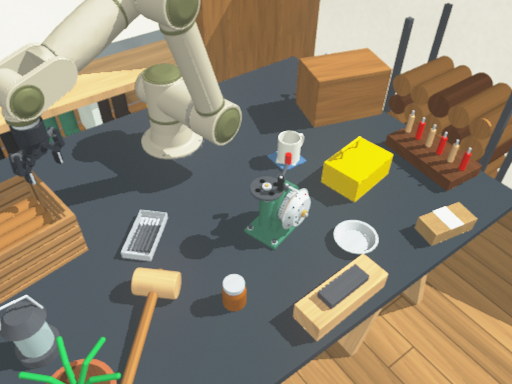

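View pics/top0.png

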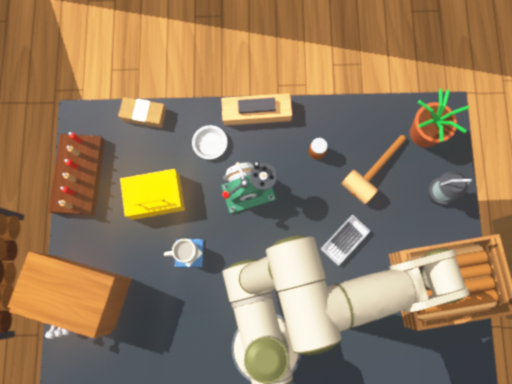

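View pics/s1.png

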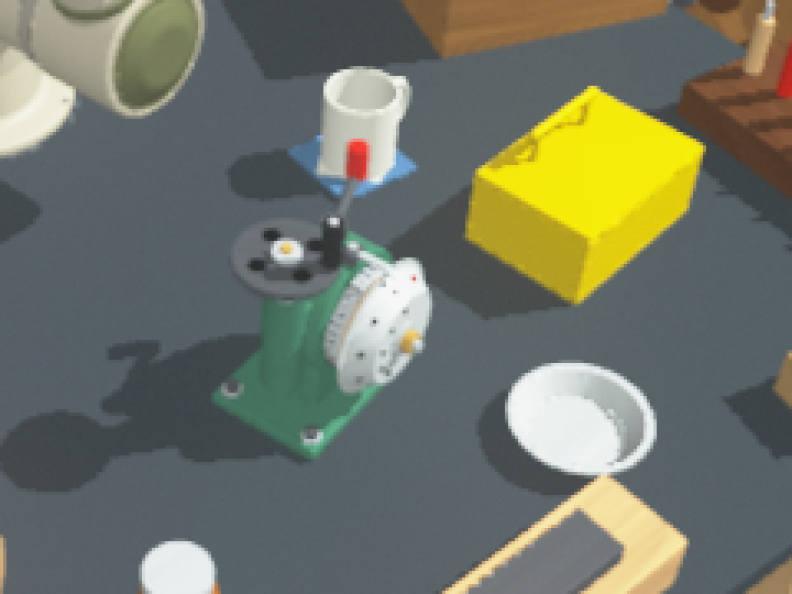

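View pics/t1.png

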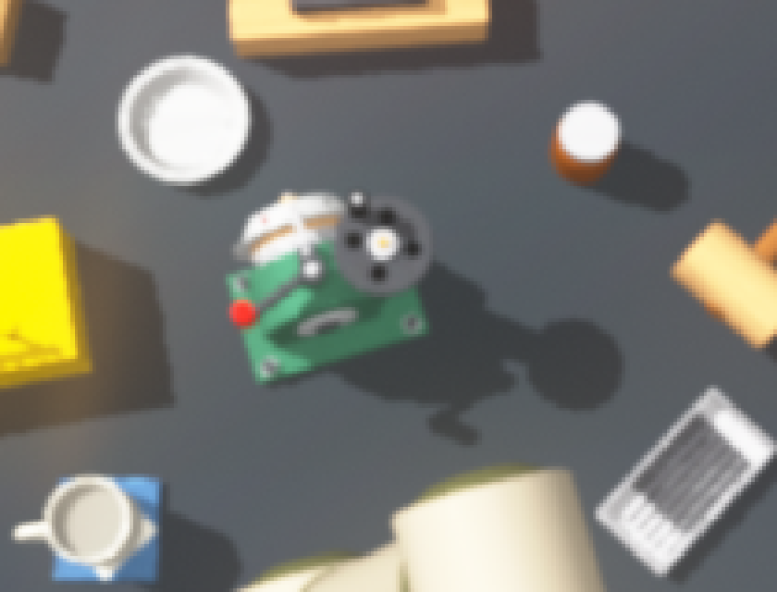

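```bash
cat >> h.py <<'E'
def cloud(cam,d):
    k=ctrl.camera_params(cam);f=192/np.tan(np.radians(k['fovy']/2))
    v,u=np.indices(d.shape);P=np.stack([(u-k['cx'])/f*d,(v-k['cy'])/f*d,d,np.ones_like(d)],-1)
    return (P@np.linalg.inv(np.array(k['view'])).T)[...,:3]
def R():
    from scipy.spatial.transform import Rotation as Ro
    q=ctrl.sense()['ee_rot'];return Ro.from_quat([q[1],q[2],q[3],q[0]]).as_matrix()
E
python3 - <<'E'
from h import *
np.set_printoptions(precision=2,suppress=True)
print(R())
for c in ['scene','top']:
    p,d=cap(c); np.savez('c_'+c,p=p,d=d)
    X=cloud(c,d)
    n=np.hypot(X[...,0]-580,X[...,1]+3)
    m=(d>0)&(n<55)&(X[...,2]>180)
    Z=X[m]; print(c,len(Z))
    # rim plane
    r=Z[(Z[:,2]<215)]
    print('rim z',np.median(r[:,2]))
    (cx,cy),rad=cv2.minEnclosingCircle(r[:,:2].astype(np.float32)); print(cx,cy,rad)
    hub=Z[np.hypot(Z[:,0]-cx,Z[:,1]-cy)<18]; print('hub z',np.sort(hub[:,2]))
    hd=Z[Z[:,2]>225]; print('handle',len(hd),hd.mean(0),hd[:,2].max() if len(hd) else 0)
    n=np.hypot(X[...,0]-558,X[...,1]-64); m=(d>0)&(n<14)&(X[...,2]>160);print('pivot z',np.sort(X[m][:,2])[::-3])
    n=np.hypot(X[...,0]-518,X[...,1]-125); m=(d>0)&(n<16)&(X[...,2]>170);print('knob',X[m].mean(0),np.sort(X[m][:,2])[::-3])
    for q in ['handle_grip','red_dot','lever_knob','pivot','pointer','wheel_axis','mug']:
        for x in ctrl.pinpoint(c,q)[:2]: print(q,round(x['score'],2),w(c,x['centre']))
E
```

```text
[[ 0.44 -0.    0.9 ]
 [-0.9   0.    0.44]
 [-0.   -1.    0.  ]]
scene 717
rim z 198.42276485527657
578.3587646484375 -4.504573822021484 48.73313522338867
hub z [192.7  195.65 196.09 196.26 196.29 196.3  196.57 196.58 196.97 197.23
 197.24 197.34 197.47 197.47 197.58 197.8  197.94 197.96 197.98 198.1
 198.12 198.36 198.39 198.54 198.55 198.65 198.65 198.65 198.77 198.98
 199.2  199.25 199.45 199.58 199.74 199.74 199.75 199.8  199.91 200.02
 200.03 200.13 200.16 200.77 200.86 200.99 201.22 201.23 201.37 201.47
 201.48 201.63 201.67 201.68 201.73 201.94 201.94 201.94 202.28 202.73
 202.91 202.99 203.2  203.29 203.32 203.61 203.76 203.78 203.89 204.08
 204.08 204.14 204.2  204.52 204.54 204.54 204.84 205.06 205.12 205.16
 205.26 205.28 205.37 205.53 205.54 206.1  206.13 206.57 206.67 206.68
 206.83 206.86 206.92 207.02 207.44 207.81 208.2  208.29 209.69 210.06]
handle 61 [613.06  15.54 238.95] 249.2814412804978
pivot z [189.8  188.85 188.19 186.9  185.24 181.47]
knob [520.43 118.85 200.79] [217.7  215.46 215.21 213.84 213.51 212.96 212.86 211.36 210.57 209.1
 207.55 205.8  204.27 201.25 
[... 1022 characters left out ...]
 208.99 209.08 210.16
 210.52 211.01 212.01 216.11]
handle 30 [609.43  19.63 244.04] 255.51351861663056
pivot z [193.29 192.54 191.6  189.32 189.28 189.21 188.66 187.89 187.44 186.55
 186.17 184.8  183.52 183.31 177.9  174.09 171.28 167.71 162.19]
knob [517.16 122.08 208.44] [220.77 218.88 216.8  216.25 215.38 214.56 213.6  213.25 210.68 208.12
 200.81 192.84 189.8  181.33]
red_dot 0.44 [619.28 112.53 138.86]
red_dot 0.4 [760.07 205.23   0.87]
lever_knob 0.68 [517.61 126.08 198.74]
pivot 0.62 [557.72  65.6  197.47]
pivot 0.61 [616.57 110.66 139.51]
pointer 0.67 [627.01  79.76 146.9 ]
pointer 0.28 [ 715.24 -205.72    0.63]
wheel_axis 0.65 [582.45   1.18 226.53]
mug 0.96 [342.75 284.83   9.68]
```

```bash
cat >> h.py <<'E'
def to(P):
    s=ctrl.sense();r=R();return r.T@(np.array(P)-s['eef_pos'])/1000
E
python3 - <<'E'
from h import *
print(R(),to([610.5,19.5,275]))
E
```

```text
[[ 4.44644938e-01  1.41119194e-05  8.95706916e-01]
 [-8.95706915e-01 -3.93784304e-05  4.44644939e-01]
 [ 4.15463259e-05 -9.99999999e-01 -4.86927600e-06]] [-0.27103078 -0.04370988  0.55550691]
```

Request:
drive_tool:
  gripper: [0,0,0,0,0,0,0,0,0,0,0,0,0,0,0,0,0,0,0,0]
  offset:
    - [0,-0.0417,0]
    - [-0.0169,0,0.0347]
    - [-0.0169,0,0.0347]
    - [-0.0169,0,0.0347]
    - [-0.0169,0,0.0347]
    - [-0.0169,0,0.0347]
    - [-0.0169,0,0.0347]
    - [-0.0169,0,0.0347]
    - [-0.0169,0,0.0347]
    - [-0.0169,0,0.0347]
    - [-0.0169,0,0.0347]
    - [-0.0169,0,0.0347]
    - [-0.0169,0,0.0347]
    - [-0.0169,0,0.0347]
    - [-0.0169,0,0.0347]
    - [-0.0169,0,0.0347]
    - [-0.0169,0,0.0347]
    - [0,0,0]
    - [0,0,0]
    - [0,0,0]
  turn: [0,0,0,0,0,0,0,0,0,0,0,0,0,0,0,0,0,0,0,0]
  force: 20

```text
time_s: 3.57
eef_pos: [610.3, 18.5, 272.8]
ee_rot: [-0.601, 0.601, -0.373, 0.372]
force: [0.0, -0.1, 0.6]
grip_width: 0.999
```

Run:
```python
from h import *
s=ctrl.sense();print(s,to([610.5,19.5,211]))
for c in ['scene','top']:
    p,d=cap(c); a=p[110:290,180:420] if c=='scene' else p[110:270,160:370]
    cv2.imwrite(f'pics/a_{c}.png',cv2.resize(a[...,::-1],None,fx=3.3,fy=3.3,interpolation=3))
    for q in ['handle_grip','red_dot']:
        for x in ctrl.pinpoint(c,q)[:2]: print(c,q,round(x['score'],2),w(c,x['centre']))
```

```text
{'time_s': 3.5667, 'joints': array([-1.61198178e-01,  4.85571025e-01,  1.14178824e+00, -2.80913697e-04,
        1.51473315e+00,  9.48748890e-01]), 'dq': array([-2.40695443e-02, -1.95419044e-02,  9.80566065e-03,  9.04952495e-04,
       -2.53280216e-03,  9.56489039e-05]), 'tau': array([ 1.44270569e+00, -4.94005144e+01, -2.74113840e+01,  5.81418327e-02,
       -4.08824533e-03,  1.90865959e-02]), 'eef_pos': array([610.25677951,  18.52171427, 272.75756055]), 'ee_rot': array([-0.60082378,  0.60114251, -0.37270963,  0.37245939]), 'force': array([ 0.02529595, -0.1334339 ,  0.58411281]), 'wrist_torque': array([-0.04459082,  0.04029054,  0.01651518]), 'grip_width': 0.998794821363528} [-0.00076415  0.06175723  0.00068809]
scene handle_grip 0.64 [611.12052048  18.14639552 225.76732889]
scene handle_grip 0.18 [578.12892726  -4.99925122 189.11594674]
scene red_dot 0.75 [622.14500505 108.48796089 138.55699518]
scene red_dot 0.24 [ 721.39717203 -205.83284331   -4.12299429]
```

View pics/a_scene.png

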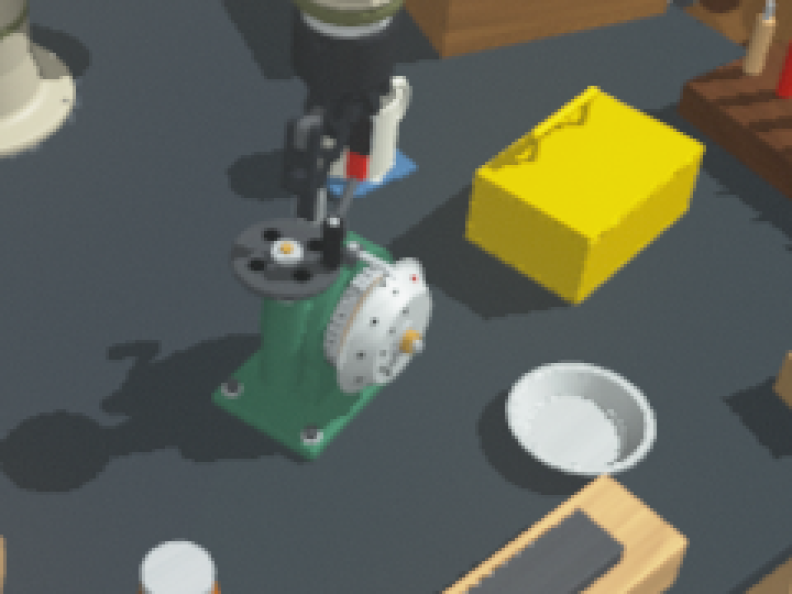

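View pics/a_top.png

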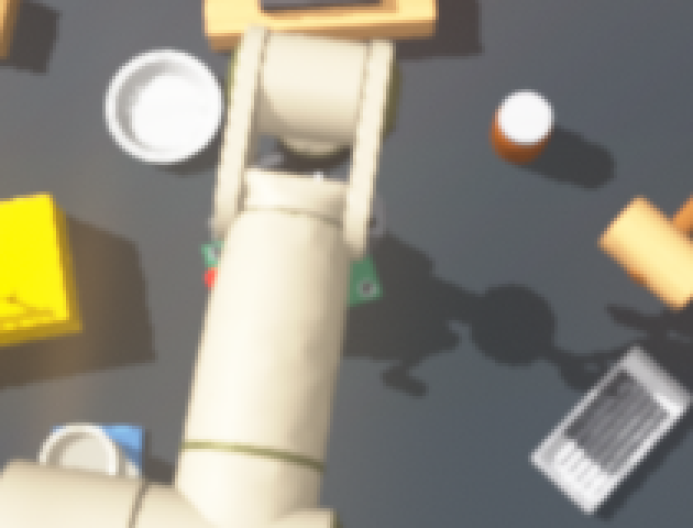

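Request:
drive_tool:
  gripper: [0,0,0,0,1,1,1,1,1,1,1,1,1,1]
  offset:
    - [0,0.02,0]
    - [0,0.02,0]
    - [0,0.0215,0]
    - [0,0,0]
    - [0,0,0]
    - [0,0,0]
    - [0,0,0]
    - [0,0,0]
    - [0,0,0]
    - [0,0,0]
    - [0,0,0]
    - [0,0,0]
    - [0,0,0]
    - [0,0,0]
  turn: [0,0,0,0,0,0,0,0,0,0,0,0,0,0]
  force: 20

```text
time_s: 5.03
eef_pos: [610.7, 19.0, 212.2]
ee_rot: [0.601, -0.601, 0.372, -0.373]
force: [-0.7, 1.0, 6.3]
grip_width: 0.202
```

```bash
cat >> h.py <<'E'
def arc(ps,dp,n,r=38):
    a=np.radians(ps+dp*np.arange(n+1));x=np.round(r*np.diff(np.sin(a))/1000,4);z=np.round(r*np.diff(np.cos(a))/1000,4)
    print('[' + ', '.join(f'[{a:g}, 0, {b:g}]' for a,b in zip(x,z))+']')
def frc(C=(580,-3.2)):
    s=ctrl.sense();d=s['eef_pos'][:2]-np.array(C);r=np.hypot(*d);u=d/r;t=np.array([u[1],-u[0]])
    f=s['force'][:2];rr=R();xt=rr[:2,0];zt=rr[:2,2]
    print('t',s['time_s'],'pos',s['eef_pos'].round(1),'r',r.round(2),'psi',np.degrees(np.arctan2(d@xt,d@zt)).round(1),'rad',(f@u).round(2),'tan',(f@t).round(2),'F',s['force'].round(2),'gw',round(s['grip_width'],3))
E
python3 -c "
from h import *
frc();arc(-9.4,8,10)"
```

```text
t 5.0333 pos [610.7  19.  212.2] r 37.88 psi -9.4 rad 0.04 tan -1.24 F [-0.69  1.03  6.26] gw 0.202
[[0.0053, 0, 0.0005], [0.0053, 0, -0.0002], [0.0052, 0, -0.001], [0.005, 0, -0.0017], [0.0047, 0, -0.0024], [0.0044, 0, -0.003], [0.0039, 0, -0.0036], [0.0034, 0, -0.0041], [0.0028, 0, -0.0045], [0.0021, 0, -0.0049]]
```

Request:
drive_tool:
  gripper: [1,1,1,1]
  offset:
    - [0.0053,-0.0005,0.0005]
    - [0.0053,0,-0.0002]
    - [0.0052,0,-0.001]
    - [0.005,0,-0.0017]
  turn: [0,0,0,0]

```text
time_s: 5.37
eef_pos: [617.0, -1.1, 212.2]
ee_rot: [-0.601, 0.601, -0.373, 0.372]
force: [-9.5, 3.7, 7.0]
grip_width: 0.202
```

```bash
python3 -c "
from h import *
frc()"
```

```text
t 5.3667 pos [617.   -1.1 212.2] r 37.04 psi 23.1 rad -9.24 tan -4.25 F [-9.47  3.71  7.03] gw 0.202
```

Request:
drive_tool:
  gripper: [1,1,1,1,1]
  offset:
    - [-0.0004,0,-0.001]
    - [0.0047,0,-0.0024]
    - [0.0044,0,-0.003]
    - [0.0039,0,-0.0036]
    - [0.0034,0,-0.0041]
  turn: [0,0,0,0,0]

```text
time_s: 5.78
eef_pos: [611.6, -21.2, 212.2]
ee_rot: [0.601, -0.601, 0.373, -0.372]
force: [-6.5, 9.0, 7.0]
grip_width: 0.202
```

```bash
python3 -c "
from h import *
frc();arc(54.6,8,10)"
```

```text
t 5.7833 pos [611.6 -21.2 212.2] r 36.31 psi 56.1 rad -10.05 tan -4.6 F [-6.46  8.97  6.96] gw 0.202
[[0.0028, 0, -0.0045], [0.0021, 0, -0.0049], [0.0014, 0, -0.0051], [0.0007, 0, -0.0053], [-0.0001, 0, -0.0053], [-0.0008, 0, -0.0052], [-0.0015, 0, -0.0051], [-0.0022, 0, -0.0048], [-0.0029, 0, -0.0045], [-0.0035, 0, -0.004]]
```

```bash
python3 -c "
from h import *
frc((579,-1.1));arc(58.5,8,8)"
```

```text
t 5.7833 pos [611.6 -21.2 212.2] r 38.24 psi 58.0 rad -10.2 tan -4.25 F [-6.46  8.97  6.96] gw 0.202
[[0.0024, 0, -0.0047], [0.0018, 0, -0.005], [0.0011, 0, -0.0052], [0.0003, 0, -0.0053], [-0.0004, 0, -0.0053], [-0.0011, 0, -0.0052], [-0.0019, 0, -0.005], [-0.0025, 0, -0.0047]]
```

Request:
drive_tool:
  gripper: [1,1,1,1,1]
  offset:
    - [-0.0009,0,-0.0005]
    - [0.0024,0,-0.0047]
    - [0.0018,0,-0.005]
    - [0.0011,0,-0.0052]
    - [0.0003,0,-0.0053]
  turn: [0,0,0,0,0]

```text
time_s: 6.2
eef_pos: [595.8, -35.5, 212.2]
ee_rot: [0.601, -0.601, 0.372, -0.373]
force: [2.0, 3.9, 5.1]
grip_width: 0.2
```

```bash
python3 -c "
from h import *
frc((579,-1.1))"
```

```text
t 6.2 pos [595.8 -35.5 212.2] r 38.29 psi 90.4 rad -2.6 tan -3.49 F [2.   3.86 5.11] gw 0.2
```

Request:
drive_tool:
  gripper: [1,1,1,1,1,1]
  offset:
    - [-0.0007,0,-0.0053]
    - [-0.0011,0,-0.0052]
    - [-0.0019,0,-0.005]
    - [-0.0025,0,-0.0047]
    - [-0.0031,0,-0.0043]
    - [-0.0037,0,-0.0038]
  turn: [0,0,0,0,0,0]

```text
time_s: 6.7
eef_pos: [564.1, -36.5, 212.2]
ee_rot: [-0.601, 0.601, -0.372, 0.373]
force: [2.1, -2.2, 5.6]
grip_width: 0.203
```

```bash
python3 -c "
from h import *
frc((579,-1.1));arc(138.5,8,10)"
```

```text
t 6.7 pos [564.1 -36.5 212.2] r 38.45 psi 139.2 rad 1.21 tan -2.79 F [ 2.1  -2.2   5.61] gw 0.203
[[-0.0042, 0, -0.0032], [-0.0046, 0, -0.0026], [-0.0049, 0, -0.0019], [-0.0052, 0, -0.0012], [-0.0053, 0, -0.0005], [-0.0053, 0, 0.0002], [-0.0052, 0, 0.001], [-0.005, 0, 0.0017], [-0.0047, 0, 0.0024], [-0.0044, 0, 0.003]]
```

Request:
drive_tool:
  gripper: [1,1,1,1,1,1]
  offset:
    - [-0.0042,0,-0.0032]
    - [-0.0046,0,-0.0026]
    - [-0.0049,0,-0.0019]
    - [-0.0052,0,-0.0012]
    - [-0.0053,0,-0.0005]
    - [-0.0053,0,0.0002]
  turn: [0,0,0,0,0,0]

```text
time_s: 7.2
eef_pos: [542.7, -13.9, 212.2]
ee_rot: [-0.601, 0.601, -0.372, 0.373]
force: [3.0, -2.8, 4.6]
grip_width: 0.2
```

```bash
python3 -c "
from h import *
frc((579,-1.1));arc(186.5,8,8)"
```

```text
t 7.2 pos [542.7 -13.9 212.2] r 38.53 psi -173.1 rad -1.94 tan -3.63 F [ 3.04 -2.78  4.61] gw 0.2
[[-0.0052, 0, 0.001], [-0.005, 0, 0.0017], [-0.0047, 0, 0.0024], [-0.0044, 0, 0.003], [-0.0039, 0, 0.0036], [-0.0034, 0, 0.0041], [-0.0028, 0, 0.0045], [-0.0021, 0, 0.0049]]
```

Request:
drive_tool:
  gripper: [1,1,1,1,1,1,1,1]
  offset:
    - [-0.0052,0,0.0011]
    - [-0.005,0,0.0018]
    - [-0.0047,0,0.0024]
    - [-0.0044,0,0.003]
    - [-0.0039,0,0.0036]
    - [-0.0034,0,0.0041]
    - [-0.0028,0,0.0045]
    - [-0.0021,0,0.0049]
  turn: [0,0,0,0,0,0,0,0]

```text
time_s: 7.87
eef_pos: [551.4, 25.2, 212.2]
ee_rot: [-0.6, 0.602, -0.372, 0.373]
force: [1.2, -7.2, 6.1]
grip_width: 0.204
```

```bash
python3 -c "
from h import *
frc((579,-1.1));arc(251,8,20)"
```

```text
t 7.8667 pos [551.4  25.2 212.2] r 38.11 psi -110.0 rad -5.79 tan -4.38 F [ 1.17 -7.16  6.14] gw 0.204
[[-0.0014, 0, 0.0051], [-0.0006, 0, 0.0053], [0.0001, 0, 0.0053], [0.0008, 0, 0.0052], [0.0016, 0, 0.0051], [0.0022, 0, 0.0048], [0.0029, 0, 0.0044], [0.0035, 0, 0.004], [0.004, 0, 0.0035], [0.0044, 0, 0.0029], [0.0048, 0, 0.0022], [0.0051, 0, 0.0016], [0.0052, 0, 0.0008], [0.0053, 0, 0.0001], [0.0053, 0, -0.0006], [0.0051, 0, -0.0014], [0.0049, 0, -0.0021], [0.0045, 0, -0.0027], [0.0041, 0, -0.0033], [0.0036, 0, -0.0039]]
```

Request:
drive_tool:
  gripper: [1,1,1,1,1,1,1,1]
  offset:
    - [-0.0009,0,0.0053]
    - [-0.0006,0,0.0053]
    - [0.0001,0,0.0053]
    - [0.0008,0,0.0052]
    - [0.0016,0,0.0051]
    - [0.0022,0,0.0048]
    - [0.0029,0,0.0044]
    - [0.0035,0,0.004]
  turn: [0,0,0,0,0,0,0,0]

```text
time_s: 8.53
eef_pos: [590.4, 34.8, 212.1]
ee_rot: [-0.6, 0.602, -0.373, 0.372]
force: [-4.5, -1.7, 8.9]
grip_width: 0.207
```

```bash
python3 -c "
from h import *
frc((579,-1.1))"
```

```text
t 8.5333 pos [590.4  34.8 212.1] r 37.64 psi -46.0 rad -3.01 tan -3.78 F [-4.51 -1.73  8.86] gw 0.207
```

```bash
python3 -c "
import numpy as np
P=np.array([(610.7,19),(617,-1.1),(611.6,-21.2),(595.8,-35.5),(564.1,-36.5),(542.7,-13.9),(551.4,25.2),(590.4,34.8)])
s=np.linalg.lstsq(np.c_[2*P,np.ones(8)],(P**2).sum(1),rcond=None)[0];c=s[:2];print(c,np.sqrt(s[2]+c@c),np.hypot(*(P-c).T))
from h import *
frc(c);arc(-45,10,40)
P,d=cap('scene')
for x in ctrl.pinpoint('scene','red_dot')[:1]+ctrl.pinpoint('scene','pointer')[:1]: print(x['score'],w('scene',x['centre']))
cv2.imwrite('pics/b.png',cv2.resize(P[160:240,240:340,::-1],None,fx=7,fy=7,interpolation=3))
"
```

```text
[578.77675043  -1.46485115] 38.117993999106524 [37.91970458 38.22499083 38.29937091 38.05499157 37.98511101 38.1597281
 38.21649841 38.08200834]
t 8.5333 pos [590.4  34.8 212.1] r 38.06 psi -45.8 rad -3.02 tan -3.77 F [-4.51 -1.73  8.86] gw 0.207
[[0.0051, 0, 0.0043], [0.0057, 0, 0.0033], [0.0062, 0, 0.0023], [0.0065, 0, 0.0012], [0.0066, 0, 0], [0.0065, 0, -0.0012], [0.0062, 0, -0.0023], [0.0057, 0, -0.0033], [0.0051, 0, -0.0043], [0.0043, 0, -0.0051], [0.0033, 0, -0.0057], [0.0023, 0, -0.0062], [0.0012, 0, -0.0065], [0, 0, -0.0066], [-0.0012, 0, -0.0065], [-0.0023, 0, -0.0062], [-0.0033, 0, -0.0057], [-0.0043, 0, -0.0051], [-0.0051, 0, -0.0043], [-0.0057, 0, -0.0033], [-0.0062, 0, -0.0023], [-0.0065, 0, -0.0012], [-0.0066, 0, 0], [-0.0065, 0, 0.0012], [-0.0062, 0, 0.0023], [-0.0057, 0, 0.0033], [-0.0051, 0, 0.0043], [-0.0043, 0, 0.0051], [-0.0033, 0, 0.0057], [-0.0023, 0, 0.0062], [-0.0012, 0, 0.0065], [0, 0, 0.0066], [0.0012, 0, 0.0065], [0.0023, 0, 0.0062], [0.0033, 0, 0.0057], [0.0043, 0, 0.0051], [0.0051, 0, 0.0043], [0.0057, 0, 0.0033], [0.0062, 0, 0.0023], [0.0065, 0, 0.0012]]
0.69 [626.09536038 103.12151178 142.58389433]
0.97 [628.14944329  79.50702489 146.19453862]
```

View pics/b.png

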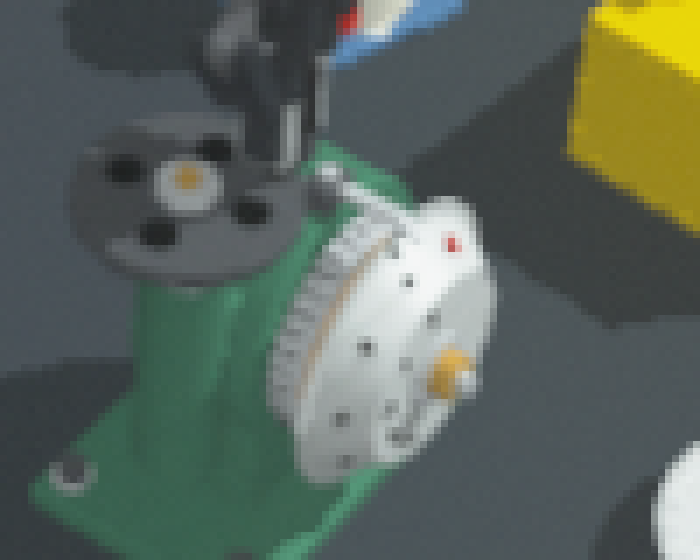

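Request:
drive_tool:
  gripper: [1,1,1,1,1,1,1,1,1]
  offset:
    - [0.0053,0,0.0041]
    - [0.0057,0,0.0033]
    - [0.0062,0,0.0023]
    - [0.0065,0,0.0012]
    - [0.0066,0,0]
    - [0.0065,0,-0.0012]
    - [0.0062,0,-0.0023]
    - [0.0057,0,-0.0033]
    - [0.0051,0,-0.0043]
  turn: [0,0,0,0,0,0,0,0,0]

```text
time_s: 9.43
eef_pos: [614.9, -12.9, 212.2]
ee_rot: [0.601, -0.601, 0.373, -0.372]
force: [2.7, 4.3, 6.4]
grip_width: 0.205
```

```bash
python3 -c "
from h import *
frc((578.8,-1.5))"
```

```text
t 9.4333 pos [614.9 -12.9 212.2] r 37.87 psi 44.0 rad 1.29 tan -4.92 F [2.71 4.3  6.41] gw 0.205
```

Good. Continue half a turn.

Request:
drive_tool:
  gripper: [1,1,1,1,1,1,1,1,1,1,1,1,1]
  offset:
    - [0.0043,0,-0.0051]
    - [0.0033,0,-0.0057]
    - [0.0023,0,-0.0062]
    - [0.0012,0,-0.0065]
    - [0,0,-0.0066]
    - [-0.0012,0,-0.0065]
    - [-0.0023,0,-0.0062]
    - [-0.0033,0,-0.0057]
    - [-0.0043,0,-0.0051]
    - [-0.0051,0,-0.0043]
    - [-0.0057,0,-0.0033]
    - [-0.0062,0,-0.0023]
    - [-0.0065,0,-0.0012]
  turn: [0,0,0,0,0,0,0,0,0,0,0,0,0]

```text
time_s: 10.52
eef_pos: [546.3, -21.5, 212.2]
ee_rot: [-0.601, 0.601, -0.372, 0.373]
force: [4.1, -2.9, 5.2]
grip_width: 0.202
```

```bash
python3 -c "
from h import *
frc((578.8,-1.5))"
```

```text
t 10.5167 pos [546.3 -21.5 212.2] r 38.19 psi 174.8 rad -1.97 tan -4.59 F [ 4.08 -2.87  5.24] gw 0.202
```

Request:
drive_tool:
  gripper: [1,1,1,1,1,1,1,1,1,1]
  offset:
    - [-0.0066,0,0.0003]
    - [-0.0065,0,0.0014]
    - [-0.0061,0,0.0025]
    - [-0.0056,0,0.0034]
    - [-0.005,0,0.0043]
    - [-0.0042,0,0.0051]
    - [-0.0032,0,0.0057]
    - [-0.0022,0,0.0062]
    - [-0.0012,0,0.0065]
    - [0,0,0.0066]
  turn: [0,0,0,0,0,0,0,0,0,0]

```text
time_s: 11.35
eef_pos: [565.2, 34.1, 212.2]
ee_rot: [-0.6, 0.602, -0.373, 0.372]
force: [-3.2, -2.9, 8.2]
grip_width: 0.201
```

```bash
python3 -c "
from h import *
frc((578.8,-1.5))"
```

```text
t 11.35 pos [565.2  34.1 212.2] r 38.1 psi -84.4 rad -1.56 tan -4.03 F [-3.22 -2.89  8.17] gw 0.201
```

Request:
drive_tool:
  gripper: [1,1,1,1,1,1,1,1,1,1,1,1,1,1,1,1,1,1]
  offset:
    - [0.0013,-0.0005,0.0065]
    - [0.0023,0,0.0062]
    - [0.0033,0,0.0057]
    - [0.0043,0,0.0051]
    - [0.0051,0,0.0043]
    - [0.0057,0,0.0033]
    - [0.0062,0,0.0023]
    - [0.0065,0,0.0012]
    - [0.0066,0,0]
    - [0.0065,0,-0.0012]
    - [0.0062,0,-0.0023]
    - [0.0057,0,-0.0033]
    - [0.0051,0,-0.0043]
    - [0.0043,0,-0.0051]
    - [0.0033,0,-0.0057]
    - [0.0023,0,-0.0062]
    - [0.0012,0,-0.0065]
    - [0,0,-0.0066]
  turn: [0,0,0,0,0,0,0,0,0,0,0,0,0,0,0,0,0,0]

```text
time_s: 12.85
eef_pos: [593.8, -36.5, 212.2]
ee_rot: [0.601, -0.601, 0.373, -0.372]
force: [2.4, 5.2, 3.4]
grip_width: 0.208
```

```bash
python3 -c "
from h import *
frc((578.8,-1.5))"
```

```text
t 12.85 pos [593.8 -36.5 212.2] r 38.07 psi 93.3 rad -3.84 tan -4.2 F [2.35 5.19 3.44] gw 0.208
```

Request:
drive_tool:
  gripper: [1,1,1,1,1,1,1,1,1,1,1,1,1,1,1,1,1,1]
  offset:
    - [-0.0014,0,-0.0065]
    - [-0.0023,0,-0.0062]
    - [-0.0033,0,-0.0057]
    - [-0.0043,0,-0.0051]
    - [-0.0051,0,-0.0043]
    - [-0.0057,0,-0.0033]
    - [-0.0062,0,-0.0023]
    - [-0.0065,0,-0.0012]
    - [-0.0066,0,0]
    - [-0.0065,0,0.0012]
    - [-0.0062,0,0.0023]
    - [-0.0057,0,0.0033]
    - [-0.0051,0,0.0043]
    - [-0.0043,0,0.0051]
    - [-0.0033,0,0.0057]
    - [-0.0023,0,0.0062]
    - [-0.0012,0,0.0065]
    - [0,0,0.0066]
  turn: [0,0,0,0,0,0,0,0,0,0,0,0,0,0,0,0,0,0]

```text
time_s: 14.35
eef_pos: [566.6, 34.6, 212.3]
ee_rot: [-0.601, 0.601, -0.373, 0.372]
force: [-2.8, -4.0, 1.3]
grip_width: 0.204
```

```bash
python3 -c "
from h import *
frc((578.8,-1.5))
P,d=cap('scene')
for x in ctrl.pinpoint('scene','red_dot')[:1]+ctrl.pinpoint('scene','pointer')[:1]: print(x['score'],w('scene',x['centre']))
cv2.imwrite('pics/c.png',cv2.resize(P[175:215,270:330,::-1],None,fx=12,fy=12,interpolation=3))
"
```

```text
t 14.35 pos [566.6  34.6 212.3] r 38.12 psi -82.3 rad -2.92 tan -3.91 F [-2.77 -4.02  1.3 ] gw 0.204
0.8 [628.28541934  92.36100221 151.86964016]
0.89 [627.23015545  79.55282568 146.83704322]
```

View pics/c.png

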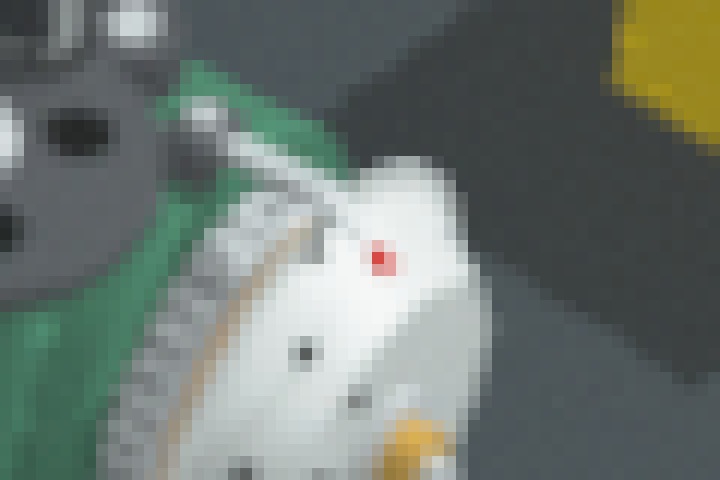

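```bash
cat > fit.py <<'E'
from h import *
from scipy.optimize import least_squares
def red(img,f,off,near=None):  # BGR
    i=img.astype(float);s=np.clip(i[...,2]-0.5*(i[...,0]+i[...,1])-25,0,None)
    v,u=np.indices(s.shape)
    x=(u+.5)/f-.5+off[0];y=(v+.5)/f-.5+off[1]
    m=(np.hypot(x-near[0],y-near[1])<5)*s
    return np.array([(m*x).sum()/m.sum(),(m*y).sum()/m.sum()])
k=ctrl.camera_params('scene')
E
python3 - <<'E'
from fit import *
s0=cv2.imread('pics/scene0.png');z=np.load('c_scene.npz')['p'][...,::-1]
a=cv2.imread('pics/a_scene.png');b=cv2.imread('pics/b.png');c=cv2.imread('pics/c.png')
n0=(180+415/3.3,110+278/3.3);print(n0)
print('s0',red(s0,1,(0,0),n0));print('z',red(z,1,(0,0),n0));print('a',red(a,3.3,(180,110),n0))
print('b',red(b,7,(240,160),(240+453/7,160+243/7)));print('c',red(c,12,(270,175),(270+383/12,175+260/12)))
# model
for yaw in (16,17.5,19):
  t=np.radians(yaw);X=np.array([np.cos(t),np.sin(t),0]);Y=np.array([-np.sin(t),np.cos(t),0])
  for a in (34,26,9,0): 
    P0=np.array([627.3,79.5,147.5]);C=P0-[0,0,52.5];r=np.radians(a)
    print(yaw,a,pix('scene',C+52.5*(np.sin(r)*Y+np.cos(r)*np.array([0,0,1]))))
E
```

```text
(305.75757575757575, 194.24242424242425)
s0 [305.         193.94382022]
z [305.         193.94857143]
a [305.05063455 193.86752137]
b [304.15217391 194.56521739]
c [301.32768362 196.22975518]
16 34 [304.68352027 194.31762679]
16 26 [303.57394685 194.61508931]
16 9 [300.83153582 196.30061966]
16 0 [299.23375375 197.74026373]
17.5 34 [304.45712711 194.20327646]
17.5 26 [303.39582773 194.52495385]
17.5 9 [300.76757555 196.26803621]
17.5 0 [299.23375375 197.74026373]
19 34 [304.22714442 194.09289768]
19 26 [303.21485471 194.43794004]
19 9 [300.70256465 196.23657375]
19 0 [299.23375375 197.74026373]
```

```bash
sed -i 's/-25,0,None/-4,0,None/' fit.py
cat >> fit.py <<'E'
def model(a,yaw,P0):
    t=np.radians(yaw);Y=np.array([-np.sin(t),np.cos(t),0]);r=np.radians(a)
    return pix('scene',P0+52.5*(np.sin(r)*Y+(np.cos(r)-1)*np.array([0,0,1])))
def dofit(obs,P0=np.array([627.3,79.5,147.5])):
    # unknown a0,yaw,du,dv
    f=lambda p:np.r_[*[(model(p[0]-t,p[1],P0)+p[2:]-m)/.15 for t,m in obs],(p[1]-17.4)/1.5,p[2:]/1.0]
    s=least_squares(f,[33,17.4,0,0]);cov=np.linalg.inv(s.jac.T@s.jac)
    print('a0,yaw,du,dv',s.x.round(2),'sd',np.sqrt(np.diag(cov)).round(2),'res',(s.fun*.15).round(2));return s.x
E
python3 - <<'E'
from fit import *
s0=cv2.imread('pics/scene0.png');z=np.load('c_scene.npz')['p'][...,::-1]
a=cv2.imread('pics/a_scene.png');b=cv2.imread('pics/b.png');c=cv2.imread('pics/c.png')
o=[(0,red(s0,1,(0,0),(305,194))),(0,red(z,1,(0,0),(305,194))),(0,red(a,3.3,(180,110),(305,194))),(8.01,red(b,7,(240,160),(304,194.5))),(25.1,red(c,12,(270,175),(301.3,196.2)))]
for x in o:print(x)
dofit(o)
import pickle;pickle.dump(o,open('obs.pkl','wb'))
# mask-based
print([ (x['score'],np.argwhere(x['mask']).mean(0)) for x in ctrl.regions_of('scene','red_dot')][:2])
E
```

```text
(0, array([305.11384615, 193.90153846]))
(0, array([305.11214953, 193.90031153]))
(0, array([305.15665442, 193.89858033]))
(8.01, array([304.16575592, 194.428051  ]))
(25.1, array([301.34134008, 196.18963338]))
a0,yaw,du,dv [32.47 17.38  0.87 -0.31] sd [1.31 1.02 0.22 0.12] res [ 0.04  0.03  0.04  0.04 -0.01  0.04 -0.11 -0.11  0.02  0.01 -0.    0.13
 -0.05]
[(0.71, array([209.62910128, 295.83024251]))]
```

Request:
drive_tool:
  gripper: [1,1,1,1,1,1,1,1,1,1,1,1,1,1,1,1,1,1,1,1]
  offset:
    - [0.0015,0,0.0064]
    - [0.0024,0,0.0061]
    - [0.0035,0,0.0056]
    - [0.0044,0,0.0049]
    - [0.0052,0,0.0041]
    - [0.0058,0,0.0031]
    - [0.0062,0,0.0021]
    - [0.0065,0,0.0009]
    - [0.0066,0,-0.0002]
    - [0.0065,0,-0.0014]
    - [0.0061,0,-0.0025]
    - [0.0056,0,-0.0035]
    - [0.005,0,-0.0044]
    - [0.0041,0,-0.0052]
    - [0.0032,0,-0.0058]
    - [0.0021,0,-0.0063]
    - [0.0009,0,-0.0065]
    - [-0.0002,0,-0.0066]
    - [-0.0014,0,-0.0065]
    - [-0.0025,0,-0.0061]
  turn: [0,0,0,0,0,0,0,0,0,0,0,0,0,0,0,0,0,0,0,0]

```text
time_s: 16.22
eef_pos: [578.9, -39.7, 212.3]
ee_rot: [0.602, -0.6, 0.372, -0.373]
force: [4.0, 7.4, -2.8]
grip_width: 0.206
```

```bash
python3 -c "
from fit import *
import pickle
frc((578.8,-1.5))
P,d=cap('scene','d_full.png')
o=pickle.load(open('obs.pkl','rb'))
I=P[...,::-1]
m=red(I,1,(0,0),(300.5,197));print(m)
s=ctrl.sense()['eef_pos'][:2]-[578.8,-1.5];rr=R();ps=np.degrees(np.arctan2(s@rr[:2,0],s@rr[:2,2]))
T=(1080+ps+6.3)/40;print(T)
o.append((T,m));pickle.dump(o,open('obs.pkl','wb'))
dofit(o);dofit(o,np.array([625.5,83.8,147.5]));print(pix('scene',[625.5,83.8,147.5]),pix('scene',[625.5,83.8,157.5]))
cv2.imwrite('pics/d.png',cv2.resize(I[175:215,270:330],None,fx=12,fy=12,interpolation=0))
"
```

```text
t 16.2167 pos [578.9 -39.7 212.3] r 38.21 psi 116.2 rad -7.37 tan -4.01 F [ 3.99  7.38 -2.79] gw 0.206
[300.5800464 196.9025522]
30.102353777978294
a0,yaw,du,dv [32.96 17.48  0.82 -0.29] sd [0.96 0.83 0.16 0.11] res [ 0.03  0.04  0.04  0.04 -0.01  0.04 -0.1  -0.12  0.05 -0.04 -0.03  0.05
  0.01  0.12 -0.04]
a0,yaw,du,dv [32.6  17.41  0.13  0.65] sd [0.96 0.83 0.16 0.11] res [ 0.04  0.03  0.04  0.03 -0.01  0.03 -0.1  -0.13  0.06 -0.03 -0.03  0.06
  0.    0.02  0.1 ]
[299.98542182 196.75111576] [300.26961258 194.21354789]
```

View pics/d.png

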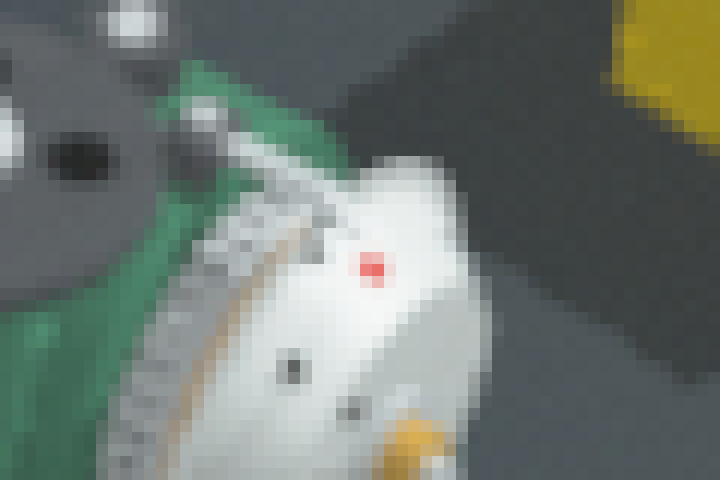

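```bash
cat >> fit.py <<'E'
def dark(img,f,off,near,r=2.2):
    g=img.astype(float).mean(-1);v,u=np.indices(g.shape)
    x=(u+.5)/f-.5+off[0];y=(v+.5)/f-.5+off[1];D=np.hypot(x-near[0],y-near[1])
    bg=np.median(g[(D<r+1.2)&(D>r)]);
    m=(D<r)*np.clip(bg-g-15,0,None)
    return np.array([(m*x).sum()/m.sum(),(m*y).sum()/m.sum()])
E
python3 - <<'E'
from fit import *
import pickle
o=pickle.load(open('obs.pkl','rb'))
x=dofit(o)
P0=np.array([627.3,79.5,147.5])
b=cv2.imread('pics/b.png');c=cv2.imread('pics/c.png');d=cv2.imread('pics/d_full.png');s0=cv2.imread('pics/scene0.png')
oo=list(o)
for I,f,off,T in [(s0,1,(0,0),0),(b,7,(240,160),8.01),(c,12,(270,175),25.1),(d,1,(0,0),30.1)]:
  for k in (1,2):
    p=model(x[0]-T-36*k,x[1],P0)+x[2:]
    m=dark(I,f,off,p);m=dark(I,f,off,m);print(T,k,p.round(2),m.round(2))
    if k==1 : oo.append((T+36,m))
    if k==2 and T<10: oo.append((T+72,m))
dofit(oo)
E
```

```text
a0,yaw,du,dv [32.96 17.48  0.82 -0.29] sd [0.96 0.83 0.16 0.11] res [ 0.03  0.04  0.04  0.04 -0.01  0.04 -0.1  -0.12  0.05 -0.04 -0.03  0.05
  0.01  0.12 -0.04]
0 1 [299.52 198.03] [299.13 198.  ]
0 2 [293.39 207.11] [292.87 207.12]
8.01 1 [298.11 199.72] [297.8  199.81]
8.01 2 [292.22 209.46] [291.78 209.32]
25.1 1 [295.14 204.02] [294.89 204.01]
25.1 2 [290.2  214.46] [289.65 213.83]
30.1 1 [294.31 205.41] [293.89 205.41]
30.1 2 [289.75 215.87] [289.13 215.83]
a0,yaw,du,dv [32.28 16.16  0.74 -0.4 ] sd [0.44 0.32 0.08 0.09] res [ 0.06  0.04  0.06  0.04  0.02  0.05 -0.12 -0.11 -0.09 -0.03 -0.21  0.06
  0.17  0.04  0.11 -0.05  0.04 -0.08  0.01  0.08 -0.11 -0.01  0.04 -0.03
 -0.12  0.11 -0.06]
```

Request:
drive_tool:
  gripper: [1,1,1,1,1,1,1,1,1,1,1]
  offset:
    - [-0.0039,0,-0.0054]
    - [-0.0043,0,-0.005]
    - [-0.0051,0,-0.0042]
    - [-0.0058,0,-0.0032]
    - [-0.0063,0,-0.0022]
    - [-0.0065,0,-0.001]
    - [-0.0066,0,0.0001]
    - [-0.0065,0,0.0013]
    - [-0.005,0,0.002]
    - [0,0,0]
    - [0,0,0]
  turn: [0,0,0,0,0,0,0,0,0,0,0]

```text
time_s: 17.18
eef_pos: [540.6, -2.3, 212.3]
ee_rot: [0.601, -0.601, 0.373, -0.372]
force: [2.6, 3.8, -4.8]
grip_width: 0.201
```

```bash
python3 -c "
from fit import *
import pickle
frc((578.8,-1.5))
P,d=cap('scene','e_full.png')
o=pickle.load(open('obs.pkl','rb'))
I=P[...,::-1]
m=red(I,1,(0,0),(300.3,197.3))
s=ctrl.sense()['eef_pos'][:2]-[578.8,-1.5];rr=R();ps=np.degrees(np.arctan2(s@rr[:2,0],s@rr[:2,2]))
T=(1080+ps%360+6.3)/40;print(T,m)
o.append((T,m))
pickle.dump(o,open('obs.pkl','wb'));dofit(o)
cv2.imwrite('pics/e.png',cv2.resize(I[175:215,270:330],None,fx=12,fy=12,interpolation=0))
"
```

```text
t 17.1833 pos [540.6  -2.3 212.3] r 38.19 psi -154.8 rad -2.66 tan 3.76 F [ 2.57  3.82 -4.79] gw 0.201
32.285205450607265 [300.01346801 197.29854097]
a0,yaw,du,dv [32.87 17.14  0.78 -0.31] sd [0.81 0.73 0.14 0.1 ] res [ 0.03  0.04  0.04  0.04 -0.01  0.04 -0.11 -0.12  0.01 -0.05 -0.08  0.04
  0.1   0.02 -0.03  0.12 -0.05]
```

View pics/e.png

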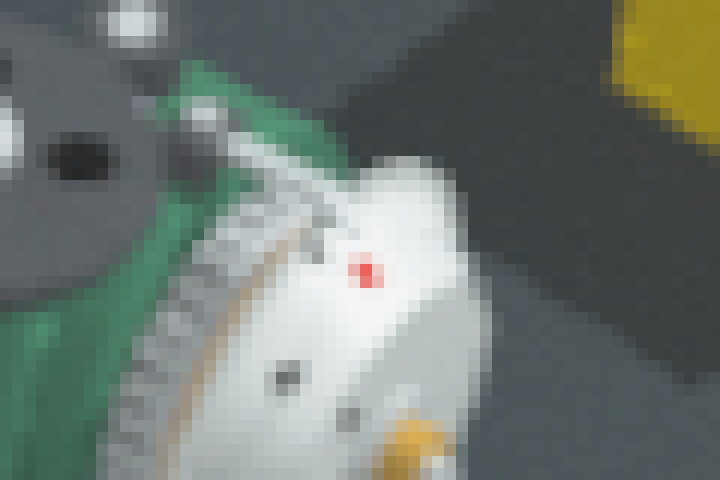

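Request:
drive_tool:
  gripper: [0.5,0.5,0.5,0.5,0.5,0.5,0.5,0.5,0.5,0.5,0.5,0.5,0.5,0.5]
  offset:
    - [0,0,0]
    - [0,0,0]
    - [0,0,0]
    - [0,0,0]
    - [0,-0.02,0]
    - [0,-0.025,0]
    - [0,-0.025,0]
    - [0.037,0,-0.018]
    - [0.037,0,-0.018]
    - [0.037,0,-0.018]
    - [0.037,0,-0.018]
    - [0.037,0,-0.018]
    - [0.037,0,-0.018]
    - [0,0,0]
  turn: [0,0,0,0,0,0,0,0,0,0,0,0,0,0]

```text
time_s: 18.4
eef_pos: [541.4, -256.1, 281.5]
ee_rot: [-0.599, 0.6, -0.375, 0.374]
force: [-0.4, 0.7, 0.0]
grip_width: 0.503
```

```bash
python3 -c "
from fit import *
import pickle
p=pickle.load(open('obs.pkl','rb'))
P,d=cap('scene','f_full.png');I=P[...,::-1]
print(red(I,1,(0,0),(300.3,197.3)))
T,dt=cap('top','ft_full.png');J=T[...,::-1]
for q in ['red_dot','pointer','pivot','lever_knob']:
  for c in ['top','scene']:
    for x in ctrl.pinpoint(c,q)[:1]: print(c,q,round(x['score'],2),w(c,x['centre']).round(1),pix(c,w(c,x['centre'])).round(2))
np.savez('f',J=J,I=I)
cv2.imwrite('pics/ft.png',cv2.resize(J[150:200,215:275],None,fx=12,fy=12,interpolation=0))
cv2.imwrite('pics/f.png',cv2.resize(I[175:215,270:330],None,fx=12,fy=12,interpolation=0))
"
```

```text
[300.01791713 197.29451288]
top red_dot 0.47 [626.8  84.3 148.5] [238.55 166.16]
scene red_dot 0.69 [629.1  84.9 146.7] [301.08 197.52]
top pointer 0.84 [628.2  80.9 146.5] [239.55 165.88]
scene pointer 0.86 [629.4  74.8 147.2] [298.44 198.94]
top pivot 0.61 [556.7  68.4 194.2] [242.68 182.91]
scene pivot 0.94 [560.6  65.  199.8] [281.38 173.03]
top lever_knob 0.63 [517.9 122.3 197.9] [226.63 194.34]
scene lever_knob 0.48 [ 569.  -354.6   -5.4] [158.25 291.33]
```

View pics/ft.png

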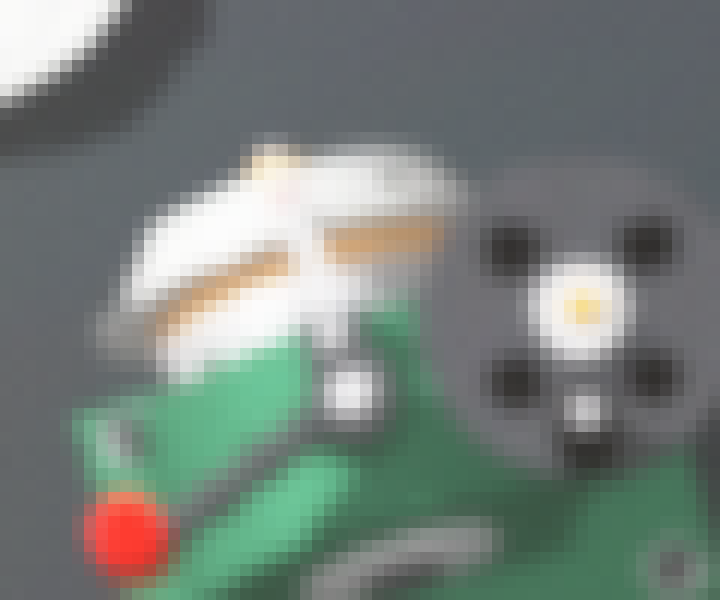

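View pics/f.png

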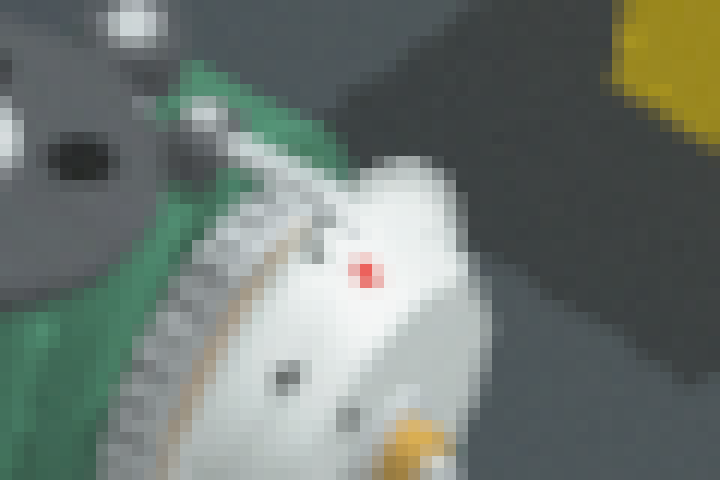

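Run:
```python
from fit import *
z=np.load('f.npz');J=z['J'].astype(float)
print((J[162:172,232:246,2]-.5*J[162:172,232:246,0]-.5*J[162:172,232:246,1]).astype(int))
# brown band saturation
print('sat');S=(J[...,2]-J[...,0]);print(S[166:178,228:252].astype(int))
for P in [(625.5,83.8,147.5),(625.5,83.8,157.5),(600,76.2,157.5),(590,73.2,157.5)]: print(P,pix('top',P).round(2))
```

```text
[[-8 -8 -7 -3  7 12 12  9  3 -3 -4 -4 -4 -3]
 [-7 -8 -5 11 30 24 24 24 12  1  0 -1  0  0]
 [-8 -7 -1 16 22 15 13 11  5  2  0  0  0  0]
 [-5 -2  0  4  6  8 10  9  4  1  0  1  0  0]
 [-1  0  0  0  2  7 11  8  3  0  0  0  0  0]
 [ 0  0  0  0  1  3  6  3  1  1  0  1  2  3]
 [ 0  0  0  0  0  1  1  1  0  2  5  9 14 19]
 [ 0  0  0  0  0  1  2  1  1  9 27 40 47 51]
 [ 0  0  1  2  5 12 15  4  3 11 43 60 63 60]
 [ 1  2  7 18 31 44 43 20  6  9 31 43 43 36]]
sat
[[ -9  -9  -7  -4  -1   0   1   1   3   9  12   8   4   1   1   1   1   1
    1   2   2   3   4   3]
 [ -7  -4  -1   0   0   0   0   0   1   4   6   3   2   2   1   2   4   6
    6   7   9  10  11   9]
 [ -1   0   0   1   1   0   0   0   0   2   2   1   0   4   8  13  20  27
   32  37  41  44  43  29]
 [  0   1   1   0   0   0   0   1   1   2   3   1   1  12  36  54  63  69
   71  71  73  72  65  43]
 [  0   1   1   1   0   1   2   3   8  17  19   6   4  15  57  81  85  81
   74  65  60  58  49  28]
 [  1   1   1   1   2   3  10  24  41  59  57  27   8  12  42  58  57  48
   38  31  26  24  20   8]
 [  1   1   2   7  18  33  50  66  77  81  67  32   8   5   9  19  17  12
    9   6   5   4   3  -1]
 [  1   6  17  38  58  74  80  68  50  37  22   9   3   0   1   2   3   1
    0   0  -1  -1  -1  -3]
 [  7  22  49  75  82  75  50  19   8   6   4   2   0   0  -1  -1  -2  -2
   -3  -5  -8  -6  -5  -4]
 [ 25  51  71  74  54  28  13   4   1   0   0   0  -1   0  -1  -3  -4  -6
  -10 -14 -18 -13  -7  -5]
 [ 47  66  61  35  14   6   2   1   0  -1  -1  -2  -2  -1  -2  -3  -7 -13
  -21 -27 -27 -18 -10  -5]
 [ 45  46  29  11   4   2   0  -1  -1  -2  -5  -9  -6  -3  -1  -2  -6 -12
  -23 -27 -27 -20  -9  -6]]
(625.5, 83.8, 147.5) [238.73 166.58]
(625.5, 83.8, 157.5) [238.56 165.87]
(600, 76.2, 157.5) [240.82 172.98]
(590, 73.2, 157.5) [241.72 175.78]
```

Run:
```python
from fit import *
import pickle
o=pickle.load(open('obs.pkl','rb'));x=dofit(o)
P0=np.array([625.5,83.8,147.5])
ims=[(cv2.imread('pics/scene0.png'),1,(0,0),0),(cv2.imread('pics/b.png'),7,(240,160),8.01),(cv2.imread('pics/c.png'),12,(270,175),25.1),(cv2.imread('pics/d_full.png'),1,(0,0),30.1),(cv2.imread('pics/f_full.png'),1,(0,0),32.28)]
x=dofit(o,P0)
for thr in (1,2,3):
  oo=list(o)
  for I,f,off,T in ims:
    for k in range(1,thr+1):
      p=model(x[0]-T-36*k,x[1],P0)+x[2:]
      m=dark(I,f,off,p);m=dark(I,f,off,m)
      if np.hypot(*(m-p))<1: oo.append((T+36*k,m))
      else: print('skip',T,k,p,m)
  x2=dofit(oo,P0)
# redo: two-camera check: top pixel of dot along alpha with x2
z=np.load('f.npz')
```

```text
a0,yaw,du,dv [32.87 17.14  0.78 -0.31] sd [0.81 0.73 0.14 0.1 ] res [ 0.03  0.04  0.04  0.04 -0.01  0.04 -0.11 -0.12  0.01 -0.05 -0.08  0.04
  0.1   0.02 -0.03  0.12 -0.05]
a0,yaw,du,dv [32.55 17.06  0.09  0.62] sd [0.81 0.73 0.14 0.1 ] res [ 0.04  0.03  0.04  0.03 -0.    0.03 -0.11 -0.13  0.01 -0.04 -0.08  0.04
  0.1   0.03 -0.03  0.01  0.09]
a0,yaw,du,dv [31.82 15.98  0.06  0.52] sd [0.47 0.36 0.09 0.09] res [ 0.07  0.02  0.08  0.02  0.03  0.03 -0.12 -0.12 -0.1  -0.02 -0.22  0.07
 -0.05  0.06  0.16  0.06  0.03 -0.06 -0.12  0.01  0.03 -0.01  0.21 -0.06
 -0.14  0.01  0.08]
a0,yaw,du,dv [3.194e+01 1.581e+01 3.000e-02 5.300e-01] sd [0.41 0.27 0.08 0.08] res [ 0.08  0.04  0.09  0.04  0.04  0.05 -0.11 -0.11 -0.1  -0.02 -0.23  0.06
 -0.06  0.05  0.15  0.04  0.06 -0.07  0.01 -0.08 -0.04  0.05 -0.16 -0.02
  0.04  0.49 -0.01 -0.04  0.09 -0.13  0.17 -0.1  -0.03 -0.25 -0.16  0.
  0.08]
skip 25.1 3 [288.55831262 223.00307917] [nan nan]
a0,yaw,du,dv [ 3.216e+01  1.590e+01 -1.000e-02  5.900e-01] sd [0.36 0.24 0.07 0.07] res [ 0.06  0.09  0.06  0.09  0.01  0.09 -0.14 -0.07 -0.11  0.   -0.24  0.08
 -0.06  0.07  0.14  0.06  0.06 -0.07  0.01  0.04  0.01 -0.07 -0.04  0.06
  0.05 -0.13 -0.15 -0.02  0.03  0.5  -0.   -0.04  0.09 -0.12  0.14 -0.06
  0.18 -0.1  -0.04 -0.24 -0.05 -0.16 -0.15 -0.    0.09]
  return _methods._mean(a, axis=axis, dtype=dtype,
  ret = ret.dtype.type(ret / rcount)
```

```bash
python3 -c "
from h import *
print(to([495.3,110.2,260]),R()[:,2],ctrl.sense()['joints'])"
```

```text
[-0.34261577  0.02260594  0.11754394] [8.95228333e-01 4.45607688e-01 1.44754767e-04] [-6.25995669e-01  4.48947618e-01  1.17156900e+00 -2.16564846e-05
  1.52072308e+00  4.82948802e-01]
```

Request:
drive_tool:
  gripper: [1,1,1,1,1,1,1,1,1,1,1,1,1,1,1,1]
  offset:
    - [-0.0381,0,0.0131]
    - [-0.0381,0,0.0131]
    - [-0.0381,0,0.0131]
    - [-0.0381,0,0.0131]
    - [-0.0381,0,0.0131]
    - [-0.0381,0,0.0131]
    - [-0.0381,0,0.0131]
    - [-0.0381,0,0.0131]
    - [-0.0381,0,0.0131]
    - [0,0,0]
    - [0,0,0]
    - [0,0.02,0]
    - [0,0.02,0]
    - [0,0,0]
    - [0,0,0]
    - [0,0,0]
  turn: [0,0,0,0,0,0,0,0,0,-4,-4,0,0,0,0,0]

```text
time_s: 20.23
eef_pos: [496.1, 110.1, 243.7]
ee_rot: [0.626, -0.625, 0.329, -0.33]
force: [0.6, -0.4, -0.3]
grip_width: 0.002
```

```bash
python3 -c "
from h import *
s=ctrl.sense();print(s['time_s'],s['eef_pos'],s['force'],s['grip_width'],R()[:,2],to([495.3,110.2,191]))
P,d=cap('scene')
for x in ctrl.pinpoint('scene','lever_knob')[:2]:print(x['score'],w('scene',x['centre']))
cv2.imwrite('pics/g.png',cv2.resize(P[110:240,220:380,::-1],None,fx=4.5,fy=4.5,interpolation=3))
X=cloud('scene',d);r=P.astype(int);m=(r[...,0]-r[...,1]>70)&(np.hypot(X[...,0]-518,X[...,1]-125)<30);print(m.sum(),X[m].mean(0),X[m].min(0),X[m].max(0))
"
```

```text
20.2333 [496.06506296 110.05481628 243.71337089] [ 0.64119242 -0.40637007 -0.30298503] 0.0018904301629977258 [0.82505154 0.56505581 0.00137877] [-0.00060167  0.05271202 -0.00062186]
0.6 [515.89364339 125.80703476 195.25882782]
0.17 [ 3.79927778e+02 -2.95467419e+02  4.30035220e-02]
63 [521.59710376 119.94022071 202.14187381] [509.954235   110.3118302  178.87645624] [527.50760653 129.08417194 217.79722859]
```

View pics/g.png

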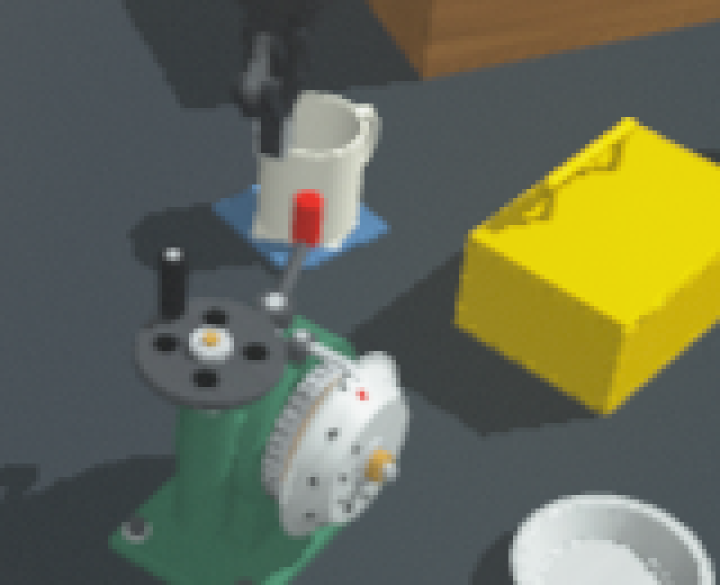

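Request:
drive_tool:
  gripper: [1,1,1,1,1,1]
  offset:
    - [0,0.0175,0]
    - [0,0.0175,0]
    - [0,0.0175,0]
    - [0,0,0]
    - [0,0,0]
    - [0,0,0]
  turn: [0,0,0,0,0,0]

```text
time_s: 20.83
eef_pos: [496.3, 110.0, 191.4]
ee_rot: [0.626, -0.625, 0.329, -0.33]
force: [-0.3, -0.5, 0.2]
grip_width: 0.004
```

```bash
cat >> h.py <<'E'
def lev(pv=(559.3,64.5),off=21):
    s=ctrl.sense();r=R();z=r[:2,2];x=r[:2,0];f=s['force']
    d=s['eef_pos'][:2]-np.array(pv)
    print('t',round(s['time_s'],2),'pos',s['eef_pos'].round(1),'zang',np.degrees(np.arctan2(z[1],z[0])).round(1),'toolframe rel pivot x,z',(d@x).round(1),(d@z).round(1),'Fz',(f[:2]@z).round(2),'Fx',(f[:2]@x).round(2),'F',f.round(2))
E
python3 -c "
from h import *
lev()"
```

```text
t 20.83 pos [496.3 110.  191.4] zang 34.4 toolframe rel pivot x,z -73.1 -26.3 Fz -0.52 Fx 0.23 F [-0.3  -0.49  0.21]
```

Request:
drive_tool:
  gripper: [1,1,1,1,1,1]
  offset:
    - [-0.001,0,0.0015]
    - [-0.001,0,0.0015]
    - [0,0,0.001]
    - [0,0,0.001]
    - [0,0,0.001]
    - [0,0,0]
  turn: [0,0,0,0,0,0]

```text
time_s: 21.33
eef_pos: [498.9, 114.7, 190.5]
ee_rot: [-0.625, 0.626, -0.33, 0.329]
force: [-6.3, -1.9, 6.1]
grip_width: -0.0
```

```bash
python3 -c "
from h import *
lev()"
```

```text
t 21.33 pos [498.9 114.7 190.5] zang 34.4 toolframe rel pivot x,z -75.5 -21.4 Fz -6.29 Fx -2.01 F [-6.33 -1.9   6.13]
```

Request:
drive_tool:
  gripper: [1,1]
  offset:
    - [0,-0.002,0]
    - [0,0,0]
  turn: [0,0]

```text
time_s: 21.5
eef_pos: [498.9, 114.8, 191.8]
ee_rot: [-0.625, 0.626, -0.33, 0.329]
force: [-5.4, -2.5, 1.8]
grip_width: 0.004
```

```bash
python3 -c "
from h import *
lev();print(ctrl.sense()['wrist_torque'])"
```

```text
t 21.5 pos [498.9 114.8 191.8] zang 34.4 toolframe rel pivot x,z -75.7 -21.4 Fz -5.87 Fx -1.02 F [-5.42 -2.48  1.75]
[-0.44779793  0.82952616 -0.02791791]
```

Request:
drive_tool:
  gripper: [1,1]
  offset:
    - [-0.0003,0,0.00125]
    - [-0.0003,0,0.00125]
  turn: [0.95,0.95]

```text
time_s: 21.67
eef_pos: [500.3, 116.6, 191.8]
ee_rot: [-0.619, 0.621, -0.341, 0.34]
force: [-7.8, -3.2, 2.4]
grip_width: -0.001
```

```bash
python3 -c "
from h import *
lev()"
```

```text
t 21.67 pos [500.3 116.6 191.8] zang 32.5 toolframe rel pivot x,z -75.6 -21.8 Fz -8.29 Fx -1.51 F [-7.8  -3.17  2.42]
```

Request:
drive_tool:
  gripper: [1,1]
  offset:
    - [-0.0003,0,0.00125]
    - [-0.0003,0,0.00125]
  turn: [0.95,0.95]

```text
time_s: 21.83
eef_pos: [502.1, 118.5, 191.8]
ee_rot: [-0.613, 0.615, -0.351, 0.35]
force: [-8.5, -3.8, 2.8]
grip_width: 0.003
```

Request:
drive_tool:
  gripper: [1]
  offset:
    - [-0.0003,0,0.00125]
  turn: [0.95]

```text
time_s: 21.92
eef_pos: [503.0, 119.5, 191.8]
ee_rot: [-0.61, 0.612, -0.356, 0.355]
force: [-7.9, -2.7, 2.2]
grip_width: -0.002
```

```bash
python3 -c "
from h import *
lev()"
```

```text
t 21.92 pos [503.  119.5 191.8] zang 29.6 toolframe rel pivot x,z -75.6 -21.8 Fz -8.25 Fx -1.55 F [-7.94 -2.73  2.2 ]
```

Request:
drive_tool:
  gripper: [1,1]
  offset:
    - [-0.0003,0,0.00125]
    - [-0.0003,0,0.00125]
  turn: [0.95,0.95]

```text
time_s: 22.08
eef_pos: [504.8, 121.3, 191.8]
ee_rot: [-0.604, 0.606, -0.367, 0.365]
force: [-8.8, -3.5, 1.9]
grip_width: 0.004
```

Request:
drive_tool:
  gripper: [1,1]
  offset:
    - [-0.0003,0,0.00125]
    - [-0.0003,0,0.00125]
  turn: [0.95,0.95]

```text
time_s: 22.25
eef_pos: [506.7, 123.1, 191.8]
ee_rot: [-0.598, 0.6, -0.377, 0.375]
force: [-8.4, -2.3, 1.8]
grip_width: 0.002
```

Request:
drive_tool:
  gripper: [1,1]
  offset:
    - [-0.0003,0,0.00125]
    - [-0.0003,0,0.00125]
  turn: [0.95,0.95]

```text
time_s: 22.42
eef_pos: [508.7, 124.8, 191.8]
ee_rot: [-0.592, 0.593, -0.387, 0.385]
force: [-8.3, -2.0, 2.8]
grip_width: -0.002
```

Request:
drive_tool:
  gripper: [1,1]
  offset:
    - [-0.0003,0,0.00125]
    - [-0.0003,0,0.00125]
  turn: [0.95,0.95]

```text
time_s: 22.58
eef_pos: [510.7, 126.4, 191.8]
ee_rot: [-0.586, 0.587, -0.396, 0.394]
force: [-9.5, -1.0, 2.4]
grip_width: -0.004
```

Request:
drive_tool:
  gripper: [1,1]
  offset:
    - [-0.0003,0,0.00125]
    - [-0.0003,0,0.00125]
  turn: [0.95,0.95]

```text
time_s: 22.75
eef_pos: [512.8, 128.0, 191.8]
ee_rot: [-0.579, 0.58, -0.406, 0.404]
force: [-9.7, -0.3, 3.0]
grip_width: -0.003
```

```bash
python3 -c "
from h import *
lev()"
```

```text
t 22.75 pos [512.8 128.  191.8] zang 20.1 toolframe rel pivot x,z -75.6 -21.9 Fz -9.21 Fx -3.02 F [-9.69 -0.33  3.02]
```

Request:
drive_tool:
  gripper: [1,1]
  offset:
    - [-0.0003,0,0.001]
    - [-0.0003,0,0.001]
  turn: [0.77,0.77]

```text
time_s: 22.92
eef_pos: [514.5, 129.2, 191.8]
ee_rot: [-0.573, 0.575, -0.414, 0.412]
force: [-9.6, -1.0, 2.9]
grip_width: 0.0
```

```bash
python3 -c "
from h import *
lev()"
```

```text
t 22.92 pos [514.5 129.2 191.8] zang 18.6 toolframe rel pivot x,z -75.6 -21.9 Fz -9.38 Fx -2.1 F [-9.56 -1.    2.93]
```

Request:
drive_tool:
  gripper: [1,1]
  offset:
    - [-0.0003,0,0.00125]
    - [-0.0003,0,0.00125]
  turn: [0.95,0.95]

```text
time_s: 23.08
eef_pos: [516.6, 130.7, 191.8]
ee_rot: [-0.567, 0.568, -0.423, 0.421]
force: [-8.8, 0.2, 3.1]
grip_width: 0.001
```

```bash
python3 -c "
from h import *
lev()"
```

```text
t 23.08 pos [516.6 130.7 191.8] zang 16.7 toolframe rel pivot x,z -75.6 -21.9 Fz -8.35 Fx -2.72 F [-8.78  0.21  3.05]
```

Plateau; carry on.

Request:
drive_tool:
  gripper: [1,1]
  offset:
    - [-0.0003,0,0.00125]
    - [-0.0003,0,0.00125]
  turn: [0.95,0.95]

```text
time_s: 23.25
eef_pos: [518.8, 132.0, 191.8]
ee_rot: [-0.56, 0.561, -0.433, 0.43]
force: [-9.1, 0.4, 3.3]
grip_width: -0.001
```

Request:
drive_tool:
  gripper: [1,1]
  offset:
    - [-0.0003,0,0.00125]
    - [-0.0003,0,0.00125]
  turn: [0.95,0.95]

```text
time_s: 23.42
eef_pos: [521.1, 133.3, 191.8]
ee_rot: [-0.552, 0.554, -0.442, 0.44]
force: [-9.5, 0.8, 3.7]
grip_width: -0.0
```

Request:
drive_tool:
  gripper: [1,1]
  offset:
    - [-0.0003,0,0.00125]
    - [-0.0003,0,0.00125]
  turn: [0.95,0.95]

```text
time_s: 23.58
eef_pos: [523.4, 134.6, 191.8]
ee_rot: [-0.545, 0.546, -0.451, 0.449]
force: [-9.2, 1.7, 2.9]
grip_width: -0.0
```

```bash
python3 -c "
from h import *
lev()"
```

```text
t 23.58 pos [523.4 134.6 191.8] zang 11.0 toolframe rel pivot x,z -75.6 -21.9 Fz -8.69 Fx -3.44 F [-9.19  1.72  2.87]
```

Request:
drive_tool:
  gripper: [1,1]
  offset:
    - [-0.0003,0,0.00125]
    - [-0.0003,0,0.00125]
  turn: [0.95,0.95]

```text
time_s: 23.75
eef_pos: [525.7, 135.7, 191.8]
ee_rot: [-0.537, 0.539, -0.46, 0.458]
force: [-9.4, 2.3, 3.2]
grip_width: -0.003
```

Request:
drive_tool:
  gripper: [1,1]
  offset:
    - [-0.0003,0,0.00125]
    - [-0.0003,0,0.00125]
  turn: [0.95,0.95]

```text
time_s: 23.92
eef_pos: [528.1, 136.8, 191.8]
ee_rot: [-0.53, 0.531, -0.469, 0.466]
force: [-8.5, 3.4, 3.3]
grip_width: -0.004
```

Request:
drive_tool:
  gripper: [1,1]
  offset:
    - [-0.0003,0,0.00125]
    - [-0.0003,0,0.00125]
  turn: [0.95,0.95]

```text
time_s: 24.08
eef_pos: [530.5, 137.8, 191.8]
ee_rot: [-0.522, 0.523, -0.478, 0.475]
force: [-9.8, 3.9, 2.3]
grip_width: 0.002
```

```bash
python3 -c "
from h import *
lev()"
```

```text
t 24.08 pos [530.5 137.8 191.8] zang 5.3 toolframe rel pivot x,z -75.7 -21.9 Fz -9.38 Fx -4.75 F [-9.78  3.86  2.33]
```

Request:
drive_tool:
  gripper: [1,1]
  offset:
    - [-0.0007,0,0.00125]
    - [-0.0007,0,0.00125]
  turn: [0.95,0.95]

```text
time_s: 24.25
eef_pos: [533.0, 138.9, 191.8]
ee_rot: [-0.514, 0.515, -0.486, 0.484]
force: [-8.3, -0.3, 2.5]
grip_width: -0.0
```

```bash
python3 -c "
from h import *
lev()"
```

```text
t 24.25 pos [533.  138.9 191.8] zang 3.4 toolframe rel pivot x,z -75.8 -21.8 Fz -8.35 Fx -0.19 F [-8.35 -0.31  2.54]
```

Radial drag relieved; swing force ~8.3 N. Continue.

Request:
drive_tool:
  gripper: [1,1]
  offset:
    - [-0.0004,0,0.00125]
    - [-0.0004,0,0.00125]
  turn: [0.95,0.95]

```text
time_s: 24.42
eef_pos: [535.5, 139.7, 191.8]
ee_rot: [-0.506, 0.507, -0.494, 0.493]
force: [-7.4, 0.1, 2.4]
grip_width: -0.001
```

Request:
drive_tool:
  gripper: [1,1]
  offset:
    - [-0.0004,0,0.00125]
    - [-0.0004,0,0.00125]
  turn: [0.95,0.95]

```text
time_s: 24.58
eef_pos: [538.0, 140.5, 191.8]
ee_rot: [0.497, -0.499, 0.503, -0.501]
force: [-7.2, -0.8, 3.1]
grip_width: 0.004
```

Request:
drive_tool:
  gripper: [1,1]
  offset:
    - [-0.0004,0,0.00125]
    - [-0.0004,0,0.00125]
  turn: [0.95,0.95]

```text
time_s: 24.75
eef_pos: [540.6, 141.2, 191.8]
ee_rot: [0.489, -0.491, 0.511, -0.509]
force: [-7.8, -0.6, 3.3]
grip_width: 0.003
```

```bash
python3 -c "
from h import *
lev()"
```

```text
t 24.75 pos [540.6 141.2 191.8] zang -2.3 toolframe rel pivot x,z -75.9 -21.8 Fz -7.78 Fx 0.96 F [-7.81 -0.65  3.28]
```

Request:
drive_tool:
  gripper: [1,1]
  offset:
    - [-0.0004,0,0.00125]
    - [-0.0003,0,0.00125]
  turn: [0.95,0.95]

```text
time_s: 24.92
eef_pos: [543.1, 141.8, 191.8]
ee_rot: [0.48, -0.482, 0.519, -0.517]
force: [-8.1, -0.7, 2.2]
grip_width: -0.002
```

Request:
drive_tool:
  gripper: [1,1]
  offset:
    - [-0.0003,0,0.00125]
    - [-0.0003,0,0.00125]
  turn: [0.95,0.95]

```text
time_s: 25.08
eef_pos: [545.6, 142.3, 191.8]
ee_rot: [0.472, -0.473, 0.527, -0.525]
force: [-7.8, 0.8, 2.3]
grip_width: -0.003
```

Request:
drive_tool:
  gripper: [1,1]
  offset:
    - [-0.0003,0,0.00125]
    - [-0.0003,0,0.00125]
  turn: [0.95,0.95]

```text
time_s: 25.25
eef_pos: [548.2, 142.7, 191.8]
ee_rot: [0.463, -0.465, 0.535, -0.533]
force: [-8.1, 1.8, 2.4]
grip_width: 0.001
```

Request:
drive_tool:
  gripper: [1,1]
  offset:
    - [-0.0004,0,0.00125]
    - [-0.0003,0,0.00125]
  turn: [0.95,0.95]

```text
time_s: 25.42
eef_pos: [550.8, 143.1, 191.8]
ee_rot: [0.454, -0.456, 0.542, -0.54]
force: [-8.8, 1.1, 1.9]
grip_width: -0.002
```

```bash
python3 -c "
from h import *
lev()
P,d=cap('scene')
cv2.imwrite('pics/h.png',cv2.resize(P[110:240,220:380,::-1],None,fx=4.5,fy=4.5,interpolation=3))
for x in ctrl.pinpoint('scene','lever_knob')[:2]:print(x['score'],w('scene',x['centre']))
"
```

```text
t 25.42 pos [550.8 143.1 191.8] zang -9.9 toolframe rel pivot x,z -75.9 -21.9 Fz -8.9 Fx 0.47 F [-8.84  1.07  1.88]
0.7 [627.30379719  77.90213857 145.73713005]
0.68 [569.27757295 140.56074146 194.40197141]
```

View pics/h.png

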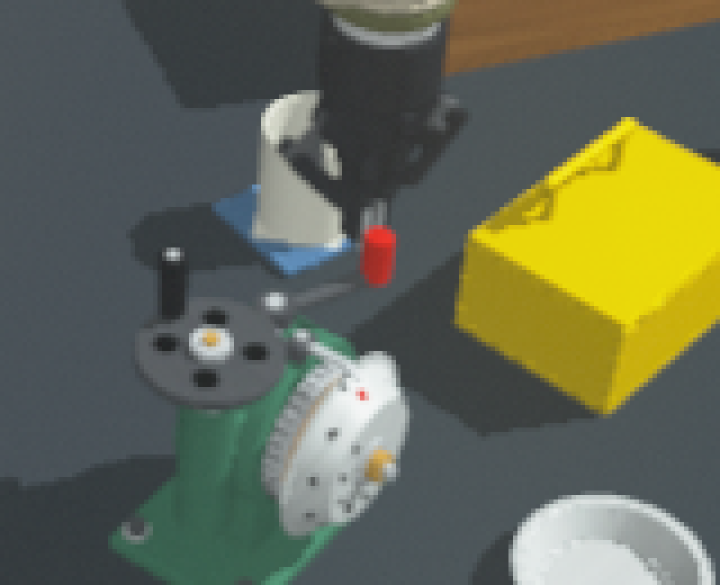

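Request:
drive_tool:
  gripper: [1,1]
  offset:
    - [-0.0004,0,0.00125]
    - [-0.0003,0,0.00125]
  turn: [0.95,0.95]

```text
time_s: 25.68
eef_pos: [553.3, 143.3, 191.8]
ee_rot: [0.445, -0.447, 0.55, -0.548]
force: [-9.2, 0.1, 2.3]
grip_width: 0.001
```

Request:
drive_tool:
  gripper: [1,1]
  offset:
    - [-0.0004,0,0.001]
    - [-0.0003,0,0.001]
  turn: [0.77,0.77]

```text
time_s: 25.85
eef_pos: [554.8, 143.6, 191.8]
ee_rot: [0.437, -0.44, 0.556, -0.553]
force: [-13.1, 1.1, 4.4]
grip_width: -0.002
```

```bash
python3 -c "
from h import *
lev()"
```

```text
t 25.85 pos [554.8 143.6 191.8] zang -13.3 toolframe rel pivot x,z -75.9 -22.7 Fz -13.0 Fx 1.91 F [-13.1    1.14   4.39]
```

Request:
drive_tool:
  gripper: [1,1]
  offset:
    - [0,0,0]
    - [0,0,0]
  turn: [0,0]

```text
time_s: 26.02
eef_pos: [554.8, 143.6, 191.8]
ee_rot: [0.437, -0.44, 0.556, -0.553]
force: [-12.4, -0.2, 4.5]
grip_width: -0.0
```

```bash
python3 -c "
from h import *
lev()"
```

```text
t 26.02 pos [554.8 143.6 191.8] zang -13.3 toolframe rel pivot x,z -75.9 -22.6 Fz -12.01 Fx 3.06 F [-12.39  -0.21   4.51]
```

Request:
drive_tool:
  gripper: [1,1]
  offset:
    - [0,0,0.0008]
    - [0,0,0]
  turn: [0.4,0]

```text
time_s: 26.18
eef_pos: [555.2, 143.6, 191.8]
ee_rot: [0.435, -0.438, 0.558, -0.555]
force: [-14.0, 0.3, 4.4]
grip_width: -0.002
```

```bash
python3 -c "
from h import *
lev()"
```

```text
t 26.18 pos [555.2 143.6 191.8] zang -13.7 toolframe rel pivot x,z -75.9 -22.7 Fz -13.72 Fx 3.0 F [-14.04   0.33   4.36]
```

Request:
drive_tool:
  gripper: [1,1]
  offset:
    - [0,0,0.0008]
    - [0,0,0]
  turn: [0.4,0]

```text
time_s: 26.35
eef_pos: [555.7, 143.6, 191.8]
ee_rot: [0.433, -0.436, 0.559, -0.556]
force: [-15.5, 2.8, 5.3]
grip_width: 0.002
```

```bash
python3 -c "
from h import *
lev()"
```

```text
t 26.35 pos [555.7 143.6 191.8] zang -14.1 toolframe rel pivot x,z -75.9 -22.7 Fz -15.71 Fx 1.01 F [-15.48   2.85   5.29]
```

Request:
drive_tool:
  gripper: [1]
  offset:
    - [0,0,0]
  turn: [0]

```text
time_s: 26.43
eef_pos: [555.7, 143.6, 191.8]
ee_rot: [0.433, -0.436, 0.559, -0.556]
force: [-15.0, 2.1, 5.4]
grip_width: 0.0
```

```bash
python3 -c "
from h import *
lev()"
```

```text
t 26.43 pos [555.7 143.6 191.8] zang -14.1 toolframe rel pivot x,z -75.9 -22.7 Fz -15.1 Fx 1.59 F [-15.03   2.14   5.44]
```

Request:
drive_tool:
  gripper: [1,1,1,1,1,1,1,1,1,1,1,1]
  offset:
    - [0,0,-0.002]
    - [0,0,-0.003]
    - [0,0,-0.005]
    - [0,0,-0.01]
    - [0,0,-0.01]
    - [0,-0.03,0]
    - [0,-0.03,0]
    - [0,-0.03,0]
    - [0,-0.01,-0.04]
    - [0,0,-0.04]
    - [0,0,-0.04]
    - [0,0,0]
  turn: [0,0,0,0,0,0,0,0,0,0,0,0]

```text
time_s: 27.43
eef_pos: [407.5, 180.7, 292.5]
ee_rot: [0.436, -0.435, 0.557, -0.557]
force: [0.7, -0.4, 0.6]
grip_width: 0.001
```

```bash
python3 -c "
from fit import *
s=ctrl.sense();print(s['time_s'],s['eef_pos'],s['force'])
P,d=cap('scene','i_full.png');I=P[...,::-1]
print(red(I,1,(0,0),(300.3,197.3)))
T,dt=cap('top');J=T[...,::-1].astype(float)
print((J[162:169,232:246,2]-.5*J[162:169,232:246,0]-.5*J[162:169,232:246,1]).astype(int))
for q in ['red_dot','lever_knob','pointer','plate']:
  for c in ['top','scene']:
    for x in ctrl.pinpoint(c,q)[:1]: print(c,q,round(x['score'],2),w(c,x['centre']).round(1))
cv2.imwrite('pics/i.png',cv2.resize(I[110:240,220:380],None,fx=4.5,fy=4.5,interpolation=3))
cv2.imwrite('pics/it.png',cv2.resize(T[130:220,190:300,::-1],None,fx=6.5,fy=6.5,interpolation=3))
"
```

```text
27.4333 [407.53351884 180.72554269 292.50441613] [ 0.70180651 -0.39957603  0.637216  ]
[300.01349831 197.29696288]
[[-8 -9 -8 -2  7 12 12 10  3 -2 -4 -4 -3 -4]
 [-8 -8 -5 11 30 23 24 25 11  1  0  0  0  0]
 [-7 -7 -2 16 22 15 13 11  6  1  1  0  0  0]
 [-5 -3  1  3  6  9 11  9  5  1  0  0  0  1]
 [-2  0  0  0  2  7 11  8  2  1  0  0  0  0]
 [ 0  0  0  0  0  3  5  3  2  1  0  1  2  3]
 [ 0  0  0  0  0  1  1  1  0  3  5  9 13 19]]
top red_dot 0.63 [625.8  82.8 146.9]
scene red_dot 0.94 [630.1  85.  148.2]
top lever_knob 0.56 [575.6 137.2 199.6]
scene lever_knob 0.68 [578.4 138.  197.1]
top pointer 0.56 [627.2  81.  148. ]
scene pointer 0.79 [627.1  80.9 145. ]
scene plate 0.96 [560.9  63.6  94.3]
```

View pics/i.png

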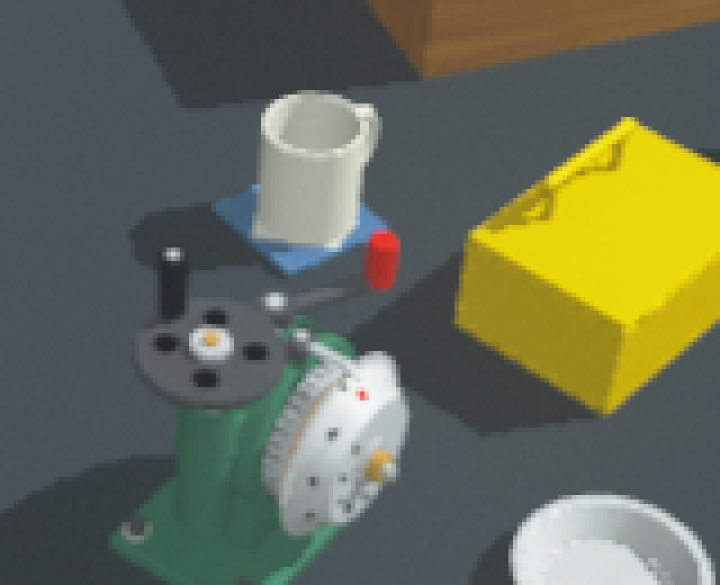

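View pics/it.png

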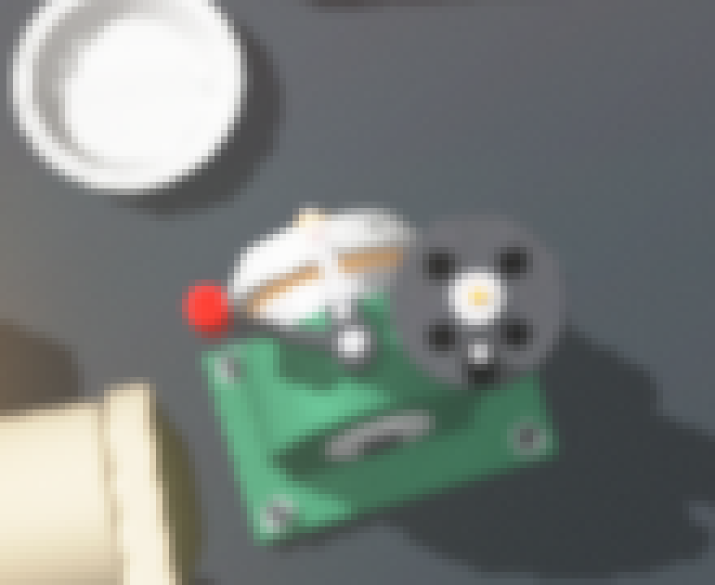

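```bash
python3 -c "
from rig import ctrl
print(ctrl.finish_job())"
```

```text
the job is handed in; nothing more can be done
None
```

I wound the plate on until the red dot stood at the pointer, clamped it, let go, and handed the job in at about 27.7 s. `finish_job` gives no verdict.

- **Winding:** I turned the handwheel about 3.6 turns clockwise with a 20 N grip on the handle. Winding took about 3–5 N. Sideways force peaked near 10 N in the first quarter turn, until I had found the wheel's centre by feel. It was about 7 N or less in later readings.
- **Dot position:** Fitting the dot's track in the scene camera put its start 31.8–32.9° before the pointer, and the plate turned 32.3°. That leaves it within roughly 0.7°. My reading of the top picture put the dot about 0.8° short, and a cruder reading of the same picture about 2° short, so a small shortfall is possible. The network's pointer position was also 3–5 mm off my fitted geometry; I went with the fit.
- **Clamping:** The slack lever swung at about 8–9 N, and the bite came after roughly 60 mm at the knob. I tightened it to 15.1–15.7 N as read and backed off. The highest reading was 15.7 N.
- **Final checks:** After letting go, the dot sat at the same pixel as before clamping, within 0.01 px. The lever stayed where it was, and the arm is clear of everything. I could not measure the plug's clamping force directly. The mug, coaster and yellow box looked unmoved in the last scene picture; I did not check the other bystanders separately.

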